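# Clip the storage box shut and put it on the scale

### The arm

A 6-joint arm with a two-finger parallel gripper is mounted at the origin on the work surface. World frame = base frame: x ahead of the robot, y to its left, z up, the work surface at z = 0. Lengths are in mm, angles in rad, forces in N, time in s.
With the tool pointing down it reaches from about 275 to 825 mm from the base axis. Payload 5.2 kg.
Tool frame: the origin (TCP) lies on the mounting face of the last link; the fingertips stand 186 mm ahead of it and the grasp point (between the pads) lies 167 mm ahead of it; z points along the fingers, x is the direction in which the jaws open and shut, and the axes are right-handed (so a half turn about z gives the same grasp; the last joint's range is limited). The gripper opens to 93 mm and grips with 3 to 60 N. Pads are 15 mm wide; open, the fingers measure 128 mm over their backs; the gripper's body (75 mm by 188 mm) begins 65 mm behind the grasp point.
Start: joints at [-1.408, 0.259, 1.535, -0, 1.348, -0.203], TCP at [196.754, -513.609, 404.753] pointing down, gripper open.
Joint ranges: [-3.14, 3.14], [-0.91, 2.08], [0.19, 2.58], [-1.22, 4.36], [0.22, 2.71], [-3.12, 3.12]. Speed limits (rad/s): [2.57, 2.57, 3.14, 3.14, 3.14, 3.14].

### API

Orientations are given as a rotation vector (axis times angle).
In Python, from station import bot gives the robot as it stands. The module is installed in compiled form; this text tells all that it offers.
- The arm moves only by the shell command python3 -m pendant 'ROWS' [OPENING]. ROWS is JSON, a list of rows, each an object of numbers: "tx", "ty", "tz": the shift along the tool's x, y, z in m; "ax", "ay", "az": the turn, a rotation vector about the tool's x, y, z in rad. In form: [{"tx": .., "ty": .., "tz": .., "ax": .., "ay": .., "az": ..}, ...]. A call has 1 to 5 rows; each row is the pose to reach, as a shift and turn from the pose commanded when the call began, along the tool's axes at that moment; what a row does not reach only later rows make up. A row lasts 1/12 s, in which the tool goes at most 41.7 mm and 7.16 degrees, less where a joint would pass 70% of its speed; a pose out of reach is approached as far as the arm can. A call with a gripper value outside its range is refused whole. OPENING is the closure, from 0 (fully open) to 1 (shut), set as the call begins (- or left out, the last holds). The fingers move at their own pace and stop on an object; the grip force is fixed at half the most. Time passes only in rows, so rows that repeat a pose let the fingers close. It gives the time, the measured TCP pose, the force and the opening at its end, in the units of the state.
- bot.observe(): the state, without advancing time (a new reading comes with each control period).
- bot.grab_frame(name): name is "side" or "top"; returns a dict with "frame" (400x640x3 uint8, blue, green, red), "fx", "fy", "cx", "cy" (pixels), "k1" (the pictures are not rectified: a ray, as slopes to the right and down, at radius r is drawn at 1 + k1 r^2 times it, then the intrinsics apply), "cam_to_world" (4x4, takes a point from camera to world coordinates). Camera axes: x right, y down, z forward; pixel columns grow to the right and rows downward; lengths in mm; the calibration is good to about 2 mm. A picture is of the moment at which its call begins. There is no depth.
- bot.close_job(): hands the job in, once; it reports no verdict.
The state is a dict: "time_s": time; "joint_pos": joint angles; "joint_velocities": joint speeds; "joint_torque": joint torques, N m; "ee_pos": TCP position; "orientation": TCP orientation; "contact_force": force on the tool from outside, world axes, zero at the start; "wrist_torque": the same for the moment, N m; "finger_gap": finger opening in mm.
Only numpy, scipy, OpenCV 4.12 (cv2) and the standard library are available. Lean on these libraries where they do the work, as an engineer would, in place of code of your own. Each camera call takes 0.05 s, during which the arm holds its last target. There are 200 camera calls.

### The job

Pull the lidded storage box out from under the slatted rack until it is wholly clear of it, then fold all four clips on its lid down until they lie fully home against the box. Check that they hold by lifting the box by the handle on its lid alone, and set it down upright (not dropped) on the middle of the bench scale's platform, clips still shut, and let go. Do not shift or knock over the other things.

Things in the scene. Friction and masses are not known exactly. Their poses are not given: they have to be found in the camera images.
- rack: Low dark slatted steel rack, fixed (mm): 300 wide (y), 200 deep (x), underside 165 and top 182 above the table, corner legs 20 square, 260 free between them. Origin on the table, on its middle line, 110 IN FRONT of its front edge (it covers x +110 to +310 here); x points from the robot's side into the rack. Box starts half under it; no room for a gripper beneath.
- box_center (a point): Centre of the loose white storage box (0.3 to 0.6 kg), 40 mm above its underside. x along its length (away from the pull bar), y to its left, z up. Walls 150 x 104 outside; rim 160 x 120, 6 thick, its top 70 above the underside. A lid (160 x 120 x 10, 0.25 kg) lies loose on the rim, located by a ridge beneath. Box, lid and handle: 116 high.
- pull_bar (a point): Middle of the round pull bar on the end of the box that faces the robot: bar 10 mm thick, 70 mm long along the box's y, 52 mm above the box's underside, 115 mm in front of the box's middle, with 30 mm free between it and the box's rim. Rigidly part of the box.
- lid_handle (a point): Centre of the bridge handle on the grey lid: a bar 74 mm long (along the box's x), 14 mm wide (across), 16 mm high, 22 mm of free height between it and the lid's top on either side of it. 108 mm above the box's underside when the lid is seated. Axes as the box's. Rigidly part of the lid.
- scale_top (a point): Centre of the top of the bench scale's steel platform, 250 mm (x) by 220 mm (y), 50 mm above the table; fixed to the table. z up.
- clip_front_left (a joint): Angle of the front left clip, rad: 0 hangs down against the box, home, hook under the rim; 1.57 level; 1.95 stop. Starts 1.3 to 1.9, stays where left (2 N at its tip). Grey plate (mm) 34 wide, 4 thick, free end 34 from its hinge. Hinge along box x, +62 in y from the box's middle, 75 above its underside; clip's middle -40 in x. Home, its outer face is 66 from the middle line.
- tip_front_left (a point): Point 2 mm short of the free end of the front left clip, on its middle, 32 mm from its hinge; moves with the clip.
- clip_back_left (a joint): Angle of the back left clip, rad: 0 hangs down against the box, home, hook under the rim; 1.57 level; 1.95 stop. Starts 1.3 to 1.9, stays where left (2 N at its tip). Grey plate (mm) 34 wide, 4 thick, free end 34 from its hinge. Hinge along box x, +62 in y from the box's middle, 75 above its underside; clip's middle +40 in x. Home, its outer face is 66 from the middle line.
- tip_back_left (a point): Point 2 mm short of the free end of the back left clip, on its middle, 32 mm from its hinge; moves with the clip.
- clip_front_right (a joint): Angle of the front right clip, rad: 0 hangs down against the box, home, hook under the rim; 1.57 level; 1.95 stop. Starts 1.3 to 1.9, stays where left (2 N at its tip). Grey plate (mm) 34 wide, 4 thick, free end 34 from its hinge. Hinge along box x, -62 in y from the box's middle, 75 above its underside; clip's middle -40 in x. Home, its outer face is 66 from the middle line.
- tip_front_right (a point): Point 2 mm short of the free end of the front right clip, on its middle, 32 mm from its hinge; moves with the clip.
- clip_back_right (a joint): Angle of the back right clip, rad: 0 hangs down against the box, home, hook under the rim; 1.57 level; 1.95 stop. Starts 1.3 to 1.9, stays where left (2 N at its tip). Grey plate (mm) 34 wide, 4 thick, free end 34 from its hinge. Hinge along box x, -62 in y from the box's middle, 75 above its underside; clip's middle +40 in x. Home, its outer face is 66 from the middle line.
- tip_back_right (a point): Point 2 mm short of the free end of the back right clip, on its middle, 32 mm from its hinge; moves with the clip.

How it is judged:
By the outcome, as a careful person would: the job done as asked, in the order asked, and still so for the second after the job is handed in, with the robot touching nothing.
It also fails if it takes over 67 s, if anything falls off the work surface, if the arm or the gripper's body presses on something with over 40 N, if the wrist force passes 120 N, or if a joint passes its speed limit or range.

## Working session

There is one attempt and no reset: what is moved stays moved. The work goes in short steps, Python scripts to look and compute and a shell command to move; the robot and the scene stay as the last step left them, time stands still between calls to the robot, and variables do not carry over. Pictures are saved under pics/ and viewed, about 8 in all and at most 12, crops included, and the job is handed in when it is done.

```bash
mkdir -p pics
cat > h.py <<'E'
import numpy as np, cv2
from scipy.spatial.transform import Rotation as R
from station import bot
def snap(name,fn=None):
    g=bot.grab_frame(name)
    if fn: cv2.imwrite('pics/'+fn,g['frame'])
    np.savez('last_'+name+'.npz',**{k:np.array(v) for k,v in g.items()})
    return g
def load(name): return dict(np.load('last_'+name+'.npz'))
def ray(g,u,v):
    K=np.array([[g['fx'],0,g['cx']],[0,g['fy'],g['cy']],[0,0,1.]])
    p=cv2.undistortPoints(np.array([[[u,v]]],float),K,np.array([g['k1'],0,0,0.]),None,None)[0,0]
    # note: cv2 model: distorted = p*(1+k1 r^2)
    T=np.array(g['cam_to_world']);d=T[:3,:3]@np.array([p[0],p[1],1]);return T[:3,3],d/np.linalg.norm(d)
def plane(g,u,v,z):
    o,d=ray(g,u,v);return o+d*(z-o[2])/d[2]
def proj(g,P):
    T=np.array(g['cam_to_world']);q=T[:3,:3].T@(np.array(P,float)-T[:3,3]);s=q[:2]/q[2];s=s*(1+g['k1']*(s@s))
    return np.array([g['fx']*s[0]+g['cx'],g['fy']*s[1]+g['cy']])
def tri(a,b):
    (o1,d1),(o2,d2)=a,b
    A=np.stack([d1,-d2],1);t=np.linalg.lstsq(A,o2-o1,rcond=None)[0]
    p,q=o1+d1*t[0],o2+d2*t[1];return (p+q)/2,np.linalg.norm(p-q)
E
python3 - <<'E'
from h import *
np.set_printoptions(precision=3,suppress=True)
print(bot.observe())
for n in('side','top'):
    g=snap(n,n+'0.png');print(n,g['fx'],g['fy'],g['cx'],g['cy'],g['k1']);print(np.array(g['cam_to_world']))
E
```

```text
{'time_s': 0.0, 'joint_pos': array([-1.408,  0.259,  1.536, -0.   ,  1.348, -0.203]), 'joint_velocities': array([-0.001,  0.001,  0.   , -0.002, -0.001, -0.001]), 'joint_torque': array([ -0.   , -43.73 , -28.4  ,   0.072,   0.042,  -0.   ]), 'ee_pos': array([ 196.731, -513.389,  403.921]), 'orientation': array([-2.587,  1.78 ,  0.002]), 'contact_force': array([ 0.005,  0.687, -0.118]), 'wrist_torque': array([-0.004,  0.039, -0.009]), 'finger_gap': 92.93337974431047}
side 437.07084103406936 437.07084103406936 314.1173736079082 192.083530708685 -0.008218969838525342
[[ -0.976  -0.113   0.186 429.912]
 [ -0.217   0.56   -0.8   903.299]
 [ -0.014  -0.821  -0.571 743.163]
 [  0.      0.      0.      1.   ]]
top 422.69389930619735 422.69389930619735 320.0834547857471 194.89566496088952 -0.023451486180311003
[[   0.012   -0.989    0.148  505.202]
 [  -1.      -0.01     0.013  -14.378]
 [  -0.012   -0.149   -0.989 1106.832]
 [   0.       0.       0.       1.   ]]
```

View pics/side0.png

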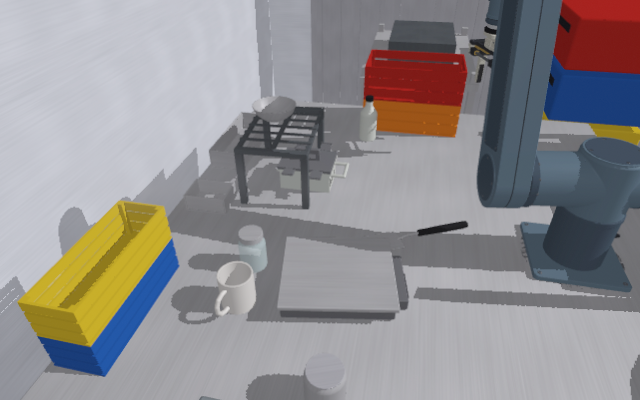

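View pics/top0.png

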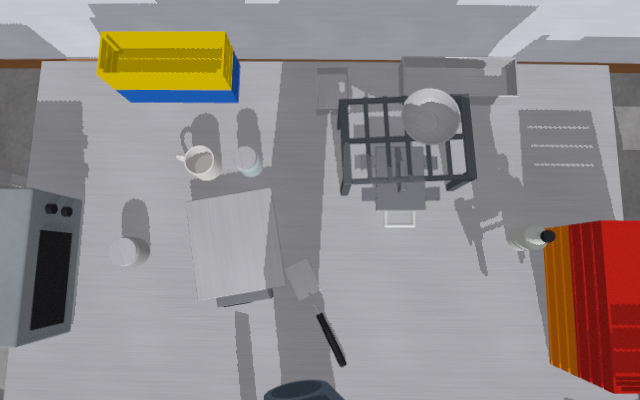

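Side view: rack at (240-325, 105-205) with a bowl on top, box beneath it with its pull bar near (345,170), and the scale at (340,275). Top view: pull bar at about (400,225), rack front edge at row ~185, scale centre at ~(236,243), a spatula right beside the scale at (303,280)-(343,362). I'll zoom in on the box.

Run:
```python
from h import *
s=load('side')['frame'];t=load('top')['frame']
a=cv2.resize(s[95:215,225:375],None,fx=4,fy=4,interpolation=cv2.INTER_CUBIC)[:, :]
b=cv2.resize(t[90:240,330:490],None,fx=4,fy=4,interpolation=cv2.INTER_CUBIC)
cv2.imwrite('pics/z_top.png',b);
c=np.zeros((600,800,3),np.uint8);
a=cv2.resize(s[130:200,270:360],(400,311),interpolation=cv2.INTER_CUBIC);b=cv2.resize(t[140:240,350:450],(400,400),interpolation=cv2.INTER_CUBIC)
c[:311,:400]=a;c[:400,400:]=b
cv2.imwrite('pics/z0.png',c[:400])
```

```text
(no output)
```

View pics/z0.png

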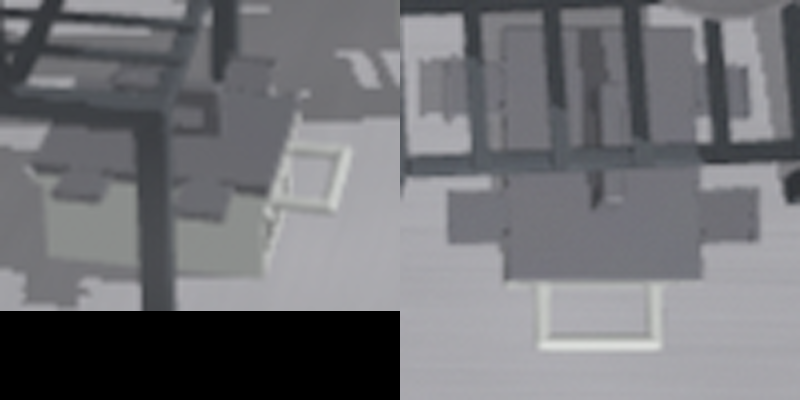

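Crop: pull-bar outer edge runs from about (384.5,226.5) to (415,226.5) in the top view, and about (348.7,163)–(346,176.6) in the side view. All four clips are near level, front ones at crop (475,215)/(730,215).

Run:
```python
from h import *
np.set_printoptions(precision=1,suppress=True)
s=load('side');t=load('top')
T=lambda a,b:tri(ray(t,*a),ray(s,*b))
print('bar mid',T((399.7,225.7),(347.2,170.1)))
print('bar ends z52',plane(t,384.5,226,52),plane(t,415,226,52))
for n,p in dict(lidFL=(375.5,209.5),lidFR=(425,209.5),lidBL=(375.5,147),lidBR=(423.5,147)).items(): print(n,plane(t,*p,80))
# lid handle
print('handle L-front, z116',plane(t,(402.5),190,116))
for n,p in dict(fl=(361.5,187.5),fl2=(362,201),fr=(439.5,187),fr2=(439.5,200.5),bl=(355,154.5),bl2=(355,169),br=(437,156),br2=(437,169)).items(): print(n,plane(t,*p,75))
# scale
m=t['frame']
for p in [(187,203),(270,189),(284,286),(199,300)]: print('scale',plane(t,*p,50))
for p in [(287,240),(392,253),(397,308),(280,305)]: print('scale side',plane(s,*p,50))
# rack
for p in [(342,193),(476,181)]: print('rack',plane(t,*p,182))
# spatula
for p in [(303,280),(288,266),(298,300),(318,290),(320,315),(343,363)]: print('spat',plane(t,*p,10))
for p in [(248,162),(200,163),(124,252),(530,238)]: print('obj',plane(t,*p,60))
print('spat handle side',plane(s,468,225,10),plane(s,400,240,10))
```

```text
bar mid (array([ 586.2, -200.2,   49.9]), np.float64(3.9724894407909144))
bar ends z52 [ 586.8 -161.8   52. ] [ 587.6 -237.8   52. ]
lidFL [ 624.7 -136.3   80. ]
lidFR [ 626.  -257.1   80. ]
lidBL [ 781.8 -137.5   80. ]
lidBR [ 783.  -257.3   80. ]
handle L-front, z116 [ 667.8 -196.4  116. ]
fl [ 679.7 -102.7   75. ]
fl2 [ 646.  -103.9   75. ]
fr [ 682.9 -295.5   75. ]
fr2 [ 649.2 -294.5   75. ]
bl [763.3 -86.7  75. ]
bl2 [726.2 -86.7  75. ]
br [ 761.5 -291.7   75. ]
br2 [ 728.3 -290.7   75. ]
scale [639.6 337.1  50. ]
scale [677.7 127.1  50. ]
scale [436.9  85.6  50. ]
scale [400.1 293.7  50. ]
scale side [676.2 141.7  50. ]
scale side [426.4 136.8  50. ]
scale side [404.6 296.7  50. ]
scale side [636.8 337.5  50. ]
rack [648.8 -50.4 182. ]
rack [ 678.9 -347.9  182. ]
spat [450.   41.3  10. ]
spat [484.7  80.4  10. ]
spat [399.9  53.1  10. ]
spat [425.5   2.7  10. ]
spat [363.7  -3.1  10. ]
spat [248.3 -61.7  10. ]
obj [745.1 183.9  60. ]
obj [741.4 306.5  60. ]
obj [514.1 484.5  60. ]
obj [ 560.2 -519.6   60. ]
spat handle side [238.7 -55.9  10. ] [410.1  40.2  10. ]
```

```bash
cat > plan.py <<'E'
import sys
from h import *
# usage: plan.py x y z psi  -> fingertip target (mm), direction (deg) of tool x in world; tool down
def goal(psi):
    c,s=np.cos(np.radians(psi)),np.sin(np.radians(psi))
    return np.array([[c,s,0],[s,-c,0],[0,0,-1.]])
if __name__=='__main__':
    x,y,z,psi=map(float,sys.argv[1:5])
    o=bot.observe();Rc=R.from_rotvec(o['orientation']).as_matrix();p=np.array(o['ee_pos'])
    G=goal(psi);d=Rc.T@(np.array([x,y,z+186])-p)/1000;a=R.from_matrix(Rc.T@G).as_rotvec()
    np.set_printoptions(precision=4,suppress=True)
    print('t',round(o['time_s'],2),'tip',(p+186*Rc[:,2]).round(1),'psi',np.degrees(np.arctan2(Rc[1,0],Rc[0,0])).round(1),'F',np.round(o['contact_force'],1),'gap',round(o['finger_gap'],1))
    print('shift m',d,'rot',a,'rows>=',np.ceil(max(np.linalg.norm(d)/.0417,np.linalg.norm(a)/.125)))
E
python3 plan.py 605 -199 150 -86
```

```text
t 0.1 tip [ 196.7 -513.1  218. ] psi -69.0 F [ 0.4 -0.5 -0.7] gap 93.1
shift m [-0.1475 -0.4937  0.0684] rot [-0.0001  0.0016  0.296 ] rows>= 13.0
```

```bash
python3 -m pendant '[{"tx":-0.012,"ty":-0.04,"tz":0,"az":0.1},{"tx":-0.024,"ty":-0.08,"tz":0,"az":0.2},{"tx":-0.036,"ty":-0.12,"tz":0,"az":0.296},{"tx":-0.048,"ty":-0.16,"tz":0,"az":0.296},{"tx":-0.058,"ty":-0.195,"tz":0,"az":0.296}]' 0.9; python3 plan.py 605 -199 150 -86
```

```text
t 0.1 tip [ 196.7 -513.1  218. ] psi -69.0 F [ 0.4 -0.5 -0.7] gap 93.1
shift m [-0.1475 -0.4937  0.0684] rot [-0.0001  0.0016  0.296 ] rows>= 13.0invalid input
```

```bash
python3 -m pendant '[{"tx":-0.012,"ty":-0.04,"tz":0,"ax":0,"ay":0,"az":0.1},{"tx":-0.024,"ty":-0.08,"tz":0,"ax":0,"ay":0,"az":0.2},{"tx":-0.036,"ty":-0.12,"tz":0,"ax":0,"ay":0,"az":0.296},{"tx":-0.048,"ty":-0.16,"tz":0,"ax":0,"ay":0,"az":0.296},{"tx":-0.058,"ty":-0.195,"tz":0,"ax":0,"ay":0,"az":0.296}]' 0.9; python3 plan.py 605 -199 150 -86
```

```text
time_s: 0.52
ee_pos: [359.4, -387.9, 404.4]
orientation: [-2.297, 2.143, 0.001]
contact_force: [0.6, 0.5, -0.6]
finger_gap: 64.0
t 0.52 tip [ 359.4 -387.7  218.4] psi -86.0 F [ 0.6  0.5 -0.6] gap 64.0
shift m [-0.1714 -0.258   0.0686] rot [ 0.      0.001  -0.0006] rows>= 8.0
```

```bash
python3 -m pendant '[{"tx":-0.02,"ty":-0.032,"tz":0,"ax":0,"ay":0,"az":0},{"tx":-0.042,"ty":-0.064,"tz":0,"ax":0,"ay":0,"az":0},{"tx":-0.063,"ty":-0.095,"tz":0,"ax":0,"ay":0,"az":0},{"tx":-0.084,"ty":-0.127,"tz":0,"ax":0,"ay":0,"az":0},{"tx":-0.105,"ty":-0.159,"tz":0,"ax":0,"ay":0,"az":0}]' ; python3 -m pendant '[{"tx":-0.022,"ty":-0.033,"tz":0,"ax":0,"ay":0,"az":0},{"tx":-0.044,"ty":-0.066,"tz":0.01,"ax":0,"ay":0,"az":0},{"tx":-0.066,"ty":-0.099,"tz":0.025,"ax":0,"ay":0,"az":0},{"tx":-0.066,"ty":-0.099,"tz":0.06,"ax":0,"ay":0,"az":0},{"tx":-0.066,"ty":-0.099,"tz":0.069,"ax":0,"ay":0,"az":0}]' ;python3 plan.py 605 -199 35 -86
```

```text
time_s: 0.93
ee_pos: [510.6, -272.3, 404.4]
orientation: [2.298, -2.142, -0.001]
contact_force: [0.4, -0.2, 0.7]
finger_gap: 30.6
time_s: 1.35
ee_pos: [603.7, -198.5, 330.3]
orientation: [2.3, -2.137, -0.012]
contact_force: [-1.7, 0.1, -1.9]
finger_gap: 9.3
t 1.35 tip [ 602.4 -197.8  144.3] psi -85.8 F [-1.7  0.1 -1.9] gap 9.3
shift m [ 0.0011 -0.002   0.1093] rot [0.0066 0.0043 0.0038] rows>= 3.0
```

Run:
```python
from h import *
s=snap('side')['frame'];t=snap('top')['frame']
c=np.zeros((400,800,3),np.uint8)
c[:,:400]=cv2.resize(s[90:220,240:370],(400,400),interpolation=cv2.INTER_CUBIC);c[:,400:]=cv2.resize(t[130:260,335:465],(400,400),interpolation=cv2.INTER_CUBIC)
cv2.imwrite('pics/z1.png',c)
```

```text
(no output)
```

View pics/z1.png

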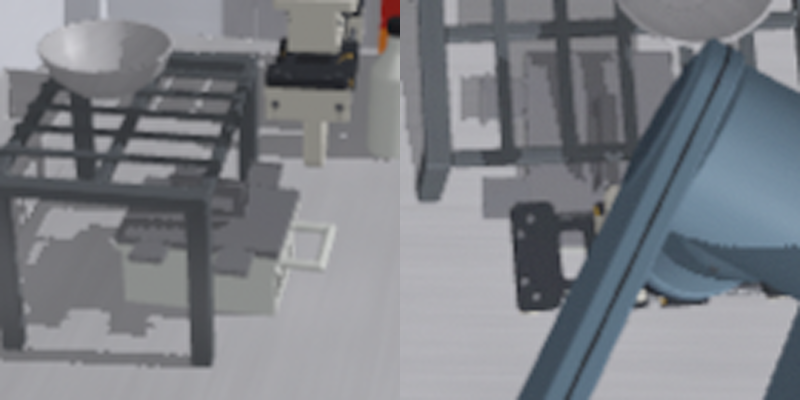

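Fingers are together above the gap and the hand is clear of the rack front by roughly 15-20 mm in the top view. I'll lower it behind the bar.

```bash
python3 -m pendant '[{"tx":0.001,"ty":-0.002,"tz":0.03,"ax":0,"ay":0,"az":0},{"tx":0.001,"ty":-0.002,"tz":0.06,"ax":0,"ay":0,"az":0},{"tx":0.001,"ty":-0.002,"tz":0.085,"ax":0,"ay":0,"az":0},{"tx":0.001,"ty":-0.002,"tz":0.1,"ax":0,"ay":0,"az":0},{"tx":0.001,"ty":-0.002,"tz":0.11,"ax":0,"ay":0,"az":0}]';  python3 plan.py 415 -199 35 -90
```

```text
time_s: 1.87
ee_pos: [605.1, -203.6, 225.8]
orientation: [2.295, -2.145, 0.001]
contact_force: [1.0, -0.2, 0.7]
finger_gap: 9.5
t 1.87 tip [ 605.1 -203.6   39.8] psi -86.1 F [ 1.  -0.2  0.7] gap 9.5
shift m [-0.0174  0.1893  0.0048] rot [-0.0003 -0.0003  0.0675] rows>= 5.0
```

```bash
python3 -m pendant '[{"tx":0,"ty":0.002,"tz":0.004,"ax":0,"ay":0,"az":0},{"tx":0,"ty":0.008,"tz":0.004,"ax":0,"ay":0,"az":0},{"tx":-0.001,"ty":0.018,"tz":0.004,"ax":0,"ay":0,"az":0},{"tx":-0.002,"ty":0.03,"tz":0.004,"ax":0,"ay":0,"az":0},{"tx":-0.003,"ty":0.042,"tz":0.004,"ax":0,"ay":0,"az":0}]';python3 -m pendant '[{"tx":-0.001,"ty":0.013,"tz":0,"ax":0,"ay":0,"az":0},{"tx":-0.002,"ty":0.026,"tz":0,"ax":0,"ay":0,"az":0},{"tx":-0.003,"ty":0.039,"tz":0,"ax":0,"ay":0,"az":0},{"tx":-0.004,"ty":0.052,"tz":0,"ax":0,"ay":0,"az":0},{"tx":-0.005,"ty":0.065,"tz":0,"ax":0,"ay":0,"az":0}]'; python3 plan.py 415 -203 35 -86
```

```text
time_s: 2.28
ee_pos: [563.6, -202.9, 223.7]
orientation: [-2.296, 2.143, -0.006]
contact_force: [1.9, -0.0, -1.6]
finger_gap: 9.4
time_s: 2.7
ee_pos: [498.2, -202.4, 223.7]
orientation: [-2.296, 2.143, -0.006]
contact_force: [3.3, 0.1, -1.3]
finger_gap: 9.3
t 2.7 tip [ 498.8 -202.8   37.7] psi -86.0 F [ 3.3  0.1 -1.3] gap 9.3
shift m [-0.0051  0.083   0.0024] rot [-0.0033 -0.0024 -0.0009] rows>= 2.0
```

```bash
python3 -m pendant '[{"tx":-0.001,"ty":0.013,"tz":0,"ax":0,"ay":0,"az":0},{"tx":-0.002,"ty":0.026,"tz":0,"ax":0,"ay":0,"az":0},{"tx":-0.003,"ty":0.039,"tz":0,"ax":0,"ay":0,"az":0},{"tx":-0.004,"ty":0.052,"tz":0,"ax":0,"ay":0,"az":0},{"tx":-0.005,"ty":0.064,"tz":0,"ax":0,"ay":0,"az":0}]';python3 -m pendant '[{"tx":-0.001,"ty":0.01,"tz":0,"ax":0,"ay":0,"az":0},{"tx":-0.001,"ty":0.016,"tz":0,"ax":0,"ay":0,"az":0},{"tx":-0.001,"ty":0.019,"tz":0,"ax":0,"ay":0,"az":0},{"tx":-0.001,"ty":0.02,"tz":0,"ax":0,"ay":0,"az":0},{"tx":-0.001,"ty":0.014,"tz":0,"ax":0,"ay":0,"az":0}]';python3 -m pendant '[{"tx":0,"ty":0,"tz":-0.035,"ax":0,"ay":0,"az":0},{"tx":0,"ty":0,"tz":-0.07,"ax":0,"ay":0,"az":0},{"tx":0,"ty":0.03,"tz":-0.1,"ax":0,"ay":0,"az":0},{"tx":0,"ty":0.06,"tz":-0.12,"ax":0,"ay":0,"az":0},{"tx":0,"ty":0.1,"tz":-0.13,"ax":0,"ay":0,"az":0}]' 0.25
python3 - <<'E'
from h import *
s=snap('side')['frame'];t=snap('top')['frame']
c=np.zeros((560,800,3),np.uint8)
c[:400,:400]=cv2.resize(s[90:230,260:400],(400,400),interpolation=cv2.INTER_CUBIC);c[:,400:]=cv2.resize(t[150:360,320:470],(400,560),interpolation=cv2.INTER_CUBIC)
cv2.imwrite('pics/z2.png',c)
E
python3 plan.py 415 -203 150 -86
```

```text
time_s: 3.12
ee_pos: [434.0, -201.9, 223.7]
orientation: [-2.296, 2.143, -0.007]
contact_force: [2.5, -0.2, -1.3]
finger_gap: 9.0
time_s: 3.53
ee_pos: [419.6, -201.1, 222.2]
orientation: [2.297, -2.143, -0.001]
contact_force: [-0.2, -0.8, -0.1]
finger_gap: 9.4
time_s: 3.95
ee_pos: [320.7, -208.3, 354.2]
orientation: [2.3, -2.139, 0.004]
contact_force: [-0.5, -2.2, 0.8]
finger_gap: 38.2
t 4.05 tip [ 316.8 -207.8  167.1] psi -86.1 F [-0.3 -0.2  0.8] gap 45.9
shift m [ 0.002  -0.0979  0.0169] rot [ 0.002  -0.0009 -0.0022] rows>= 3.0
```

View pics/z2.png

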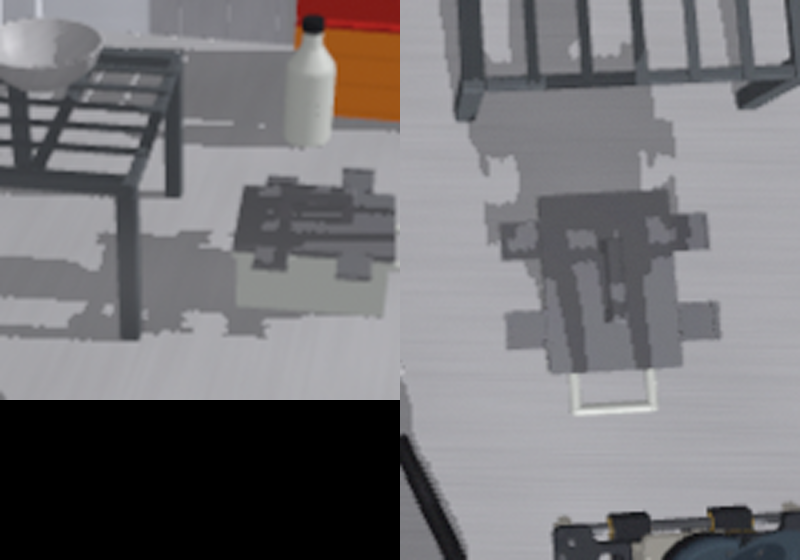

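Box is out: in the top crop the lid spans (540,196)-(682,365), well clear of the rack front (row ~85), with a slight yaw. All four clips are still open.

Run:
```python
from h import *
np.set_printoptions(precision=1,suppress=True)
s=load('side');t=load('top')
tp=lambda x,y:(320+(x-400)/2.667-.3,150+y/2.667-.3)
sp=lambda x,y:(260+x/2.857-.3,90+y/2.857-.3)
c=[plane(t,*tp(*q),80) for q in [(540,196),(667,188),(682,365),(550,373)]]
for q in c: print(q)
print('centre',sum(c)/4,'yaw',[np.degrees(np.arctan2(*(a-b)[1::-1])) for a,b in ((c[0],c[3]),(c[1],c[2]))])
bar=plane(t,*tp(615,408),52);print('bar',bar)
print('tri bl corner',tri(ray(t,*tp(540,196)),ray(s,*sp(235,249))))
for n,a,b in [('BL',(500,241),(271,269)),('FL',(506,331),(354,279)),('BR',(708,231),(283,177)),('FR',(719,320),(357,170))]:
    print(n,tri(ray(t,*tp(*a)),ray(s,*sp(*b))))
print('handle',plane(t,*tp(614,240),116),plane(t,*tp(616,320),116),plane(t,*tp(614,240),100))
```

```text
[ 591.2 -128.1   80. ]
[ 599.7 -243.8   80. ]
[ 441.6 -253.8   80. ]
[ 433.3 -136.1   80. ]
centre [ 516.4 -190.5   80. ] yaw [np.float64(2.919266403770229), np.float64(3.612881128063459)]
bar [ 400.7 -198.5   52. ]
tri bl corner (array([ 590.3, -129.3,   70.2]), np.float64(3.419523907447069))
BL (array([548.8, -92. ,  76.1]), np.float64(2.673682988665625))
FL (array([468.9, -97.7,  71.3]), np.float64(1.0611758789646166))
BR (array([ 561.6, -282.8,   69.6]), np.float64(0.0011178029511398554))
FR (array([ 482.3, -286.6,   84.8]), np.float64(1.4539689994894938))
handle [ 550.3 -188.5  116. ] [ 481.4 -189.2  116. ] [ 551.1 -191.3  100. ]
```

```bash
for i in 1; do python3 -m pendant '[{"tx":0,"ty":0,"tz":0,"ax":0,"ay":0,"az":-0.12},{"tx":0,"ty":0,"tz":0,"ax":0,"ay":0,"az":-0.24},{"tx":0,"ty":0,"tz":0,"ax":0,"ay":0,"az":-0.36},{"tx":0,"ty":0,"tz":0,"ax":0,"ay":0,"az":-0.48},{"tx":0,"ty":0,"tz":0,"ax":0,"ay":0,"az":-0.6}]'
python3 -m pendant '[{"tx":0,"ty":0,"tz":0,"ax":0,"ay":0,"az":-0.12},{"tx":0,"ty":0,"tz":0,"ax":0,"ay":0,"az":-0.24},{"tx":0,"ty":0,"tz":0,"ax":0,"ay":0,"az":-0.36},{"tx":0,"ty":0,"tz":0,"ax":0,"ay":0,"az":-0.48},{"tx":0,"ty":0,"tz":0,"ax":0,"ay":0,"az":-0.6}]'
python3 -m pendant '[{"tx":0,"ty":0,"tz":0,"ax":0,"ay":0,"az":-0.12},{"tx":0,"ty":0,"tz":0,"ax":0,"ay":0,"az":-0.24},{"tx":0,"ty":0,"tz":0,"ax":0,"ay":0,"az":-0.362}]'; done; python3 plan.py 510.7 -103 110 3.5
```

```text
time_s: 4.47
ee_pos: [320.7, -207.7, 351.1]
orientation: [-2.832, 1.359, 0.004]
contact_force: [-0.3, -0.7, 0.2]
finger_gap: 69.4
time_s: 4.88
ee_pos: [320.8, -207.7, 351.0]
orientation: [-3.106, 0.461, 0.004]
contact_force: [0.4, 0.3, 0.1]
finger_gap: 69.8
time_s: 5.13
ee_pos: [320.7, -207.6, 351.0]
orientation: [-3.138, -0.106, 0.003]
contact_force: [-0.8, -0.4, 1.1]
finger_gap: 70.0
t 5.13 tip [ 320.3 -207.2  165. ] psi 3.9 F [-0.8 -0.4  1.1] gap 70.0
shift m [ 0.1967 -0.0915  0.0548] rot [-0.0022  0.002   0.0063] rows>= 6.0
```

```bash
python3 -m pendant '[{"tx":0.035,"ty":-0.016,"tz":0,"ax":0,"ay":0,"az":0},{"tx":0.07,"ty":-0.033,"tz":0,"ax":0,"ay":0,"az":0},{"tx":0.105,"ty":-0.049,"tz":0,"ax":0,"ay":0,"az":0},{"tx":0.14,"ty":-0.065,"tz":0,"ax":0,"ay":0,"az":0},{"tx":0.172,"ty":-0.08,"tz":0,"ax":0,"ay":0,"az":0.006}]'
python3 -m pendant '[{"tx":0.018,"ty":-0.008,"tz":0,"ax":0,"ay":0,"az":0},{"tx":0.024,"ty":-0.011,"tz":0.02,"ax":0,"ay":0,"az":0},{"tx":0.024,"ty":-0.011,"tz":0.045,"ax":0,"ay":0,"az":0},{"tx":0.024,"ty":-0.011,"tz":0.055,"ax":0,"ay":0,"az":0},{"tx":0.024,"ty":-0.011,"tz":0.055,"ax":0,"ay":0,"az":0}]'; python3 plan.py 510.7 -105 52 3.5
```

```text
time_s: 5.55
ee_pos: [489.2, -115.8, 350.7]
orientation: [-3.14, -0.087, 0.003]
contact_force: [0.5, -1.3, 0.5]
finger_gap: 69.5
time_s: 5.97
ee_pos: [509.6, -104.2, 293.3]
orientation: [-3.137, -0.088, 0.012]
contact_force: [0.2, -0.4, -0.1]
finger_gap: 69.7
t 5.97 tip [ 508.2 -103.6  107.3] psi 3.2 F [ 0.2 -0.4 -0.1] gap 69.7
shift m [0.0014 0.001  0.0552] rot [-0.0035  0.0075 -0.0052] rows>= 2.0
```

```bash
python3 -m pendant '[{"tx":0.002,"ty":0,"tz":0.015,"ax":0,"ay":0,"az":0},{"tx":0.002,"ty":0.001,"tz":0.027,"ax":0,"ay":0,"az":0},{"tx":0.002,"ty":0.001,"tz":0.037,"ax":0,"ay":0,"az":0},{"tx":0.002,"ty":0.001,"tz":0.047,"ax":0,"ay":0,"az":0}]'
python3 -m pendant '[{"tx":0,"ty":0,"tz":0.008,"ax":0,"ay":0,"az":0},{"tx":0,"ty":0,"tz":0.01,"ax":0,"ay":0,"az":0}]'; python3 plan.py 511.7 -116 42 3.5
```

```text
time_s: 6.3
ee_pos: [513.1, -106.5, 250.9]
orientation: [3.14, 0.085, 0.003]
contact_force: [0.2, 1.9, 9.2]
finger_gap: 70.2
time_s: 6.47
ee_pos: [512.6, -106.1, 239.8]
orientation: [-3.14, -0.085, -0.0]
contact_force: [0.6, 2.7, 4.5]
finger_gap: 70.0
t 6.47 tip [ 512.6 -105.9   53.9] psi 3.1 F [0.6 2.7 4.5] gap 70.0
shift m [-0.0015  0.0099  0.0118] rot [-0.0008 -0.     -0.0069] rows>= 1.0
```

```bash
python3 -m pendant '[{"tx":0,"ty":0.003,"tz":0.006,"ax":0,"ay":0,"az":0},{"tx":0,"ty":0.005,"tz":0.011,"ax":0,"ay":0,"az":0},{"tx":0,"ty":0.007,"tz":0.011,"ax":0,"ay":0,"az":0},{"tx":0,"ty":0.009,"tz":0.011,"ax":0,"ay":0,"az":0}]'
python3 -m pendant '[{"tx":0,"ty":0.002,"tz":0,"ax":0,"ay":0,"az":0},{"tx":0,"ty":0.003,"tz":0,"ax":0,"ay":0,"az":0},{"tx":0,"ty":0.003,"tz":0,"ax":0,"ay":0,"az":0}]';  python3 -m pendant '[{"tx":0,"ty":0.002,"tz":0,"ax":0,"ay":0,"az":0},{"tx":0,"ty":0.003,"tz":0,"ax":0,"ay":0,"az":0},{"tx":0,"ty":0.003,"tz":0,"ax":0,"ay":0,"az":0}]'; python3 plan.py 511.7 -116 42 3.5
```

```text
time_s: 6.8
ee_pos: [512.7, -115.2, 228.3]
orientation: [-3.14, -0.086, 0.002]
contact_force: [0.4, 2.4, -2.1]
finger_gap: 69.7
time_s: 7.05
ee_pos: [513.0, -118.4, 228.6]
orientation: [-3.14, -0.086, 0.001]
contact_force: [-1.0, 2.1, -0.9]
finger_gap: 69.8
time_s: 7.3
ee_pos: [513.3, -121.3, 228.8]
orientation: [3.14, 0.086, -0.0]
contact_force: [-0.3, 1.9, -0.8]
finger_gap: 69.9
t 7.3 tip [ 513.3 -121.3   42.8] psi 3.1 F [-0.3  1.9 -0.8] gap 69.9
shift m [-0.0013 -0.0054  0.0008] rot [ 0.0001  0.0001 -0.0062] rows>= 1.0
```

Run:
```python
from h import *
s=snap('side')['frame'];t=snap('top')['frame']
c=np.zeros((400,800,3),np.uint8)
c[:,:400]=cv2.resize(s[110:230,310:430],(400,400),interpolation=cv2.INTER_CUBIC);c[:,400:]=cv2.resize(t[190:330,340:480],(400,400),interpolation=cv2.INTER_CUBIC)
cv2.imwrite('pics/z3.png',c)
```

```text
(no output)
```

View pics/z3.png

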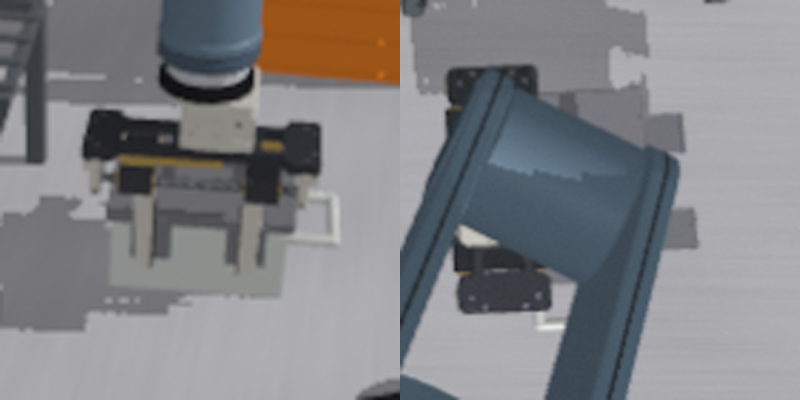

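The fingers sit on the clip middles and the clips are nearly down, but the box slid about 10 mm sideways, since friction barely resists the push. A short fast stroke uses the box's inertia instead, so I'll do that and then look.

```bash
python3 -m pendant '[{"tx":0,"ty":-0.015,"tz":0,"ax":0,"ay":0,"az":0},{"tx":0,"ty":-0.022,"tz":0,"ax":0,"ay":0,"az":0},{"tx":0,"ty":-0.022,"tz":0,"ax":0,"ay":0,"az":0},{"tx":0,"ty":0.005,"tz":0,"ax":0,"ay":0,"az":0}]'
python3 -m pendant '[{"tx":0,"ty":0,"tz":0,"ax":0,"ay":0,"az":0}]'; python3 plan.py 511.7 -116 42 3.5
python3 -m pendant '[{"tx":0,"ty":-0.025,"tz":0,"ax":0,"ay":0,"az":0},{"tx":0,"ty":-0.05,"tz":-0.03,"ax":0,"ay":0,"az":0},{"tx":-0.03,"ty":-0.05,"tz":-0.07,"ax":0,"ay":0,"az":0},{"tx":-0.06,"ty":-0.05,"tz":-0.1,"ax":0,"ay":0,"az":0},{"tx":-0.1,"ty":-0.05,"tz":-0.12,"ax":0,"ay":0,"az":0}]'
python3 -m pendant '[{"tx":-0.04,"ty":-0.01,"tz":0,"ax":0,"ay":0,"az":0},{"tx":-0.08,"ty":-0.01,"tz":0,"ax":0,"ay":0,"az":0},{"tx":-0.1,"ty":-0.01,"tz":0,"ax":0,"ay":0,"az":0}]'
python3 - <<'E'
from h import *
s=snap('side')['frame'];t=snap('top')['frame']
c=np.zeros((533,800,3),np.uint8)
c[:400,:400]=cv2.resize(s[110:210,310:410],(400,400),interpolation=cv2.INTER_CUBIC);c[:,400:]=cv2.resize(t[185:318,360:460],(400,532),interpolation=cv2.INTER_CUBIC)[:533] if 0 else np.pad(cv2.resize(t[185:318,360:460],(400,532),interpolation=cv2.INTER_CUBIC),((0,1),(0,0),(0,0)))
cv2.imwrite('pics/z4.png',c)
E
```

```text
time_s: 7.73
ee_pos: [513.2, -123.0, 228.8]
orientation: [-3.139, -0.093, 0.001]
contact_force: [-1.0, 2.8, -2.4]
finger_gap: 69.6
time_s: 7.82
ee_pos: [514.6, -128.4, 229.4]
orientation: [3.138, 0.087, 0.004]
contact_force: [0.9, -1.6, 0.2]
finger_gap: 69.7
t 7.82 tip [ 515.1 -128.9   43.4] psi 3.2 F [ 0.9 -1.6  0.2] gap 69.7
shift m [-0.0022 -0.0126  0.0014] rot [ 0.0027 -0.0025 -0.0058] rows>= 1.0
time_s: 8.23
ee_pos: [421.6, -81.0, 345.5]
orientation: [3.138, 0.089, 0.006]
contact_force: [-0.3, -1.1, 0.8]
finger_gap: 69.4
time_s: 8.48
ee_pos: [317.2, -75.3, 342.8]
orientation: [3.14, 0.087, -0.002]
contact_force: [0.0, 0.6, 0.2]
finger_gap: 70.0
```

View pics/z4.png

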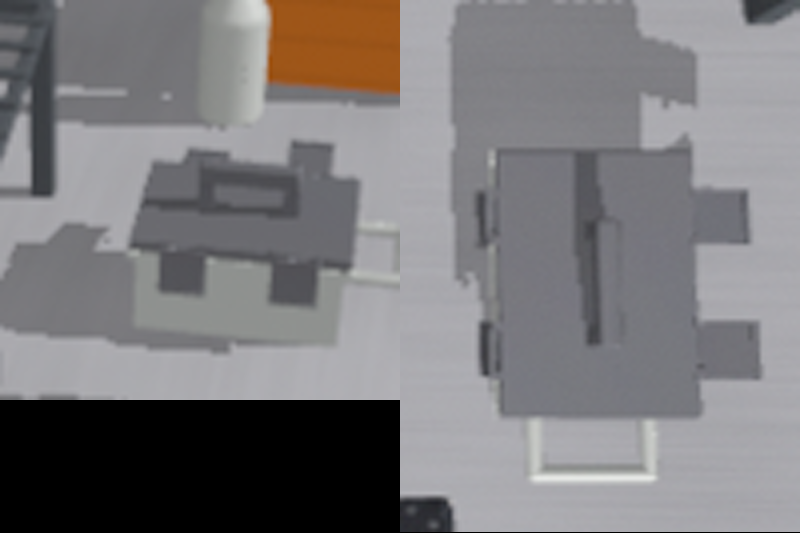

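```bash
cat > ang.py <<'E'
from h import *
def pose(t,cs):  # BL,BR,FR,FL lid-top pixels
    c=[plane(t,*q,80) for q in cs]
    C=sum(c)/4; v=(c[0]+c[1]-c[2]-c[3]); return C,np.arctan2(v[1],v[0])
def W(C,yaw,x,y,z): 
    return np.array([C[0]+x*np.cos(yaw)-y*np.sin(yaw),C[1]+x*np.sin(yaw)+y*np.cos(yaw),z])
E
python3 - <<'E'
from ang import *
np.set_printoptions(precision=1,suppress=True)
s=load('side');t=load('top')
tp=lambda x,y:(360+(x-400)/4-.4,185+y/4-.4)
sp=lambda x,y:(310+x/4-.4,110+y/4-.4)
C,yaw=pose(t,[tp(498,151),tp(691,150),tp(701,415),tp(501,416)]);print(C,np.degrees(yaw))
print('bar-derived centre y check',plane(t,*tp(592,476),52),W(C,yaw,-115,0,52))
for n,x in(('BL',40),('FL',-40)):
    for th in (0,.15,.3,.5):
        y=62+4*np.cos(th)+34*np.sin(th);z=75-34*np.cos(th)+4*np.sin(th)
        a=proj(t,W(C,yaw,x,y,z));b=proj(s,W(C,yaw,x,y,z));print(n,th,'top',(a[0]-360)*4+400,(a[1]-185)*4,'side',(b[0]-310)*4,(b[1]-110)*4)
# top-edge of lid in side for reference
print('lid left edge mid side', (proj(s,W(C,yaw,40,60,70))-[310,110])*4,(proj(s,W(C,yaw,-40,60,70))-[310,110])*4, (proj(s,W(C,yaw,40,52,0))-[310,110])*4)
E
```

```text
[ 515.6 -216.1   80. ] 0.40090251220623424
bar-derived centre y check [ 398.7 -216.1   52. ] [ 400.6 -217.    52. ]
BL 0 top 477.0507326488985 215.7195923971883 side 177.29340741681563 291.1181182523286
BL 0.15 top 469.2055671532262 215.6170445627631 side 176.39203113974645 293.77841619598246
BL 0.3 top 461.81036276535247 215.4612011921031 side 175.5617737721168 295.44652385589904
BL 0.5 top 452.9144122927323 215.17579269322732 side 174.59831876624526 296.0468555212444
FL 0 top 478.9578621971407 345.1430549674915 side 288.3188420674737 302.8366134325288
FL 0.15 top 471.0295489800335 345.1555830430159 side 287.81615357824035 305.57055058572007
FL 0.3 top 463.5571393559719 345.2053358736241 side 287.41177599750586 307.30391522595596
FL 0.5 top 454.5700341788299 345.32813356333577 side 287.04266973166114 307.9753611637774
lid left edge mid side [180.  252.9] [292.1 264.3] [177.8 326.8]
```

Both left clips read home: their outer edges are at 476 and 480 px in the crop, against 477 and 479 predicted for angle 0. Now the right side.

```bash
python3 plan.py 516.2 -303 112 0.4
```

```text
t 8.58 tip [318. -76. 157.] psi 3.0 F [ 0.3 -1.2  1.3] gap 70.0
shift m [0.1859 0.2373 0.0452] rot [0.0008 0.0002 0.0462] rows>= 8.0
```

```bash
python3 -m pendant '[{"tx":0.022,"ty":0.028,"tz":0,"ax":0,"ay":0,"az":0.02},{"tx":0.044,"ty":0.056,"tz":0,"ax":0,"ay":0,"az":0.046},{"tx":0.066,"ty":0.084,"tz":0,"ax":0,"ay":0,"az":0.046},{"tx":0.088,"ty":0.112,"tz":0,"ax":0,"ay":0,"az":0.046},{"tx":0.11,"ty":0.14,"tz":0,"ax":0,"ay":0,"az":0.046}]'
python3 -m pendant '[{"tx":0.02,"ty":0.027,"tz":0,"ax":0,"ay":0,"az":0},{"tx":0.042,"ty":0.055,"tz":0,"ax":0,"ay":0,"az":0},{"tx":0.06,"ty":0.08,"tz":0,"ax":0,"ay":0,"az":0},{"tx":0.071,"ty":0.1,"tz":0.01,"ax":0,"ay":0,"az":0},{"tx":0.071,"ty":0.1,"tz":0.035,"ax":0,"ay":0,"az":0}]'
python3 -m pendant '[{"tx":0,"ty":0,"tz":0.01,"ax":0,"ay":0,"az":0},{"tx":0,"ty":0,"tz":0.01,"ax":0,"ay":0,"az":0}]'
python3 plan.py 516.2 -302 53 0.4
```

```text
time_s: 9.0
ee_pos: [440.3, -212.1, 342.9]
orientation: [3.141, 0.013, 0.002]
contact_force: [0.0, 0.2, 0.7]
finger_gap: 69.5
time_s: 9.42
ee_pos: [514.1, -314.8, 310.2]
orientation: [3.133, 0.011, 0.013]
contact_force: [-0.3, -0.8, 0.3]
finger_gap: 69.9
time_s: 9.58
ee_pos: [509.9, -309.1, 294.3]
orientation: [-3.137, -0.013, 0.008]
contact_force: [0.2, 0.1, -0.5]
finger_gap: 70.0
t 9.58 tip [ 508.9 -308.2  108.3] psi 0.5 F [ 0.2  0.1 -0.5] gap 70.0
shift m [ 0.0067 -0.0068  0.0553] rot [-0.0046  0.0049  0.0016] rows>= 2.0
```

```bash
python3 -m pendant '[{"tx":0.006,"ty":-0.006,"tz":0,"ax":0,"ay":0,"az":0},{"tx":0.006,"ty":-0.006,"tz":0.015,"ax":0,"ay":0,"az":0},{"tx":0.006,"ty":-0.006,"tz":0.028,"ax":0,"ay":0,"az":0},{"tx":0.006,"ty":-0.006,"tz":0.04,"ax":0,"ay":0,"az":0},{"tx":0.006,"ty":-0.006,"tz":0.05,"ax":0,"ay":0,"az":0}]'
python3 -m pendant '[{"tx":0,"ty":0,"tz":0.005,"ax":0,"ay":0,"az":0},{"tx":0,"ty":0,"tz":0.005,"ax":0,"ay":0,"az":0}]'; python3 plan.py 516 -302 42 0.4
```

```text
time_s: 10.0
ee_pos: [517.3, -303.1, 250.0]
orientation: [3.139, 0.015, 0.006]
contact_force: [0.4, -0.1, 5.6]
finger_gap: 69.8
time_s: 10.17
ee_pos: [516.9, -303.4, 243.9]
orientation: [3.14, 0.015, 0.003]
contact_force: [0.1, -0.2, -0.3]
finger_gap: 69.8
t 10.17 tip [ 517.3 -303.7   57.9] psi 0.5 F [ 0.1 -0.2 -0.3] gap 69.8
shift m [-0.0009 -0.0014  0.0159] rot [ 0.0017 -0.0021  0.0025] rows>= 1.0
```

```bash
python3 -m pendant '[{"tx":-0.001,"ty":0,"tz":0.008,"ax":0,"ay":0,"az":0},{"tx":-0.001,"ty":0.006,"tz":0.016,"ax":0,"ay":0,"az":0},{"tx":-0.001,"ty":0.01,"tz":0.016,"ax":0,"ay":0,"az":0},{"tx":-0.001,"ty":0.01,"tz":0.016,"ax":0,"ay":0,"az":0},{"tx":-0.001,"ty":-0.018,"tz":0.016,"ax":0,"ay":0,"az":0}]'
python3 -m pendant '[{"tx":0,"ty":0,"tz":0,"ax":0,"ay":0,"az":0}]';python3 -m pendant '[{"tx":0,"ty":0,"tz":0,"ax":0,"ay":0,"az":0}]'; python3 plan.py 516 -302 42 0.4
```

```text
time_s: 10.58
ee_pos: [515.2, -290.1, 226.9]
orientation: [3.138, 0.008, 0.003]
contact_force: [0.1, -2.6, 0.1]
finger_gap: 69.6
time_s: 10.67
ee_pos: [514.4, -283.3, 226.3]
orientation: [-3.138, -0.014, 0.003]
contact_force: [-1.0, 0.9, 0.5]
finger_gap: 69.2
time_s: 10.75
ee_pos: [514.8, -285.1, 226.8]
orientation: [-3.141, -0.016, 0.002]
contact_force: [1.0, -0.1, 0.1]
finger_gap: 69.8
t 10.75 tip [ 514.6 -285.    40.8] psi 0.6 F [ 1.  -0.1  0.1] gap 69.8
shift m [ 0.001   0.0169 -0.0012] rot [-0.0009  0.001   0.0033] rows>= 1.0
```

```bash
python3 -m pendant '[{"tx":0,"ty":0.016,"tz":0,"ax":0,"ay":0,"az":0},{"tx":0,"ty":0.022,"tz":0,"ax":0,"ay":0,"az":0},{"tx":0,"ty":0.022,"tz":0,"ax":0,"ay":0,"az":0},{"tx":0,"ty":-0.008,"tz":0,"ax":0,"ay":0,"az":0}]'
python3 -m pendant '[{"tx":0,"ty":0,"tz":0,"ax":0,"ay":0,"az":0}]'; python3 plan.py 511.7 -116 42 3.5
python3 -m pendant '[{"tx":0,"ty":0.025,"tz":0,"ax":0,"ay":0,"az":0},{"tx":0,"ty":0.05,"tz":-0.03,"ax":0,"ay":0,"az":0},{"tx":-0.03,"ty":0.05,"tz":-0.06,"ax":0,"ay":0,"az":0},{"tx":-0.065,"ty":0.04,"tz":-0.08,"ax":0,"ay":0,"az":0},{"tx":-0.1,"ty":0.03,"tz":-0.1,"ax":0,"ay":0,"az":0}]' 0
python3 -m pendant '[{"tx":-0.04,"ty":0,"tz":-0.01,"ax":0,"ay":0,"az":0},{"tx":-0.08,"ty":0,"tz":-0.02,"ax":0,"ay":0,"az":0},{"tx":-0.11,"ty":0,"tz":-0.02,"ax":0,"ay":0,"az":0},{"tx":-0.12,"ty":0,"tz":-0.02,"ax":0,"ay":0,"az":0}]'
python3 - <<'E'
from h import *
s=snap('side')['frame'];t=snap('top')['frame']
c=np.zeros((533,800,3),np.uint8)
c[:400,:400]=cv2.resize(s[110:210,310:410],(400,400),interpolation=cv2.INTER_CUBIC);c[:532,400:]=cv2.resize(t[185:318,360:460],(400,532),interpolation=cv2.INTER_CUBIC)
cv2.imwrite('pics/z5.png',c)
E
```

```text
time_s: 11.08
ee_pos: [515.3, -283.4, 227.4]
orientation: [3.137, 0.006, 0.005]
contact_force: [0.4, -0.3, -0.2]
finger_gap: 69.7
time_s: 11.17
ee_pos: [514.4, -276.0, 226.5]
orientation: [-3.139, -0.013, 0.002]
contact_force: [-1.3, 0.7, 0.0]
finger_gap: 69.9
t 11.17 tip [ 514.1 -275.6   40.5] psi 0.5 F [-1.3  0.7  0. ] gap 69.9
shift m [-0.0013 -0.16   -0.0011] rot [-0.0025  0.0013 -0.0528] rows>= 4.0
time_s: 11.58
ee_pos: [414.6, -310.2, 327.7]
orientation: [3.141, 0.013, 0.001]
contact_force: [-0.0, 0.2, 1.2]
finger_gap: 92.4
time_s: 11.92
ee_pos: [292.5, -309.8, 347.6]
orientation: [3.14, 0.011, -0.001]
contact_force: [-0.2, -0.3, 0.6]
finger_gap: 93.1
```

View pics/z5.png

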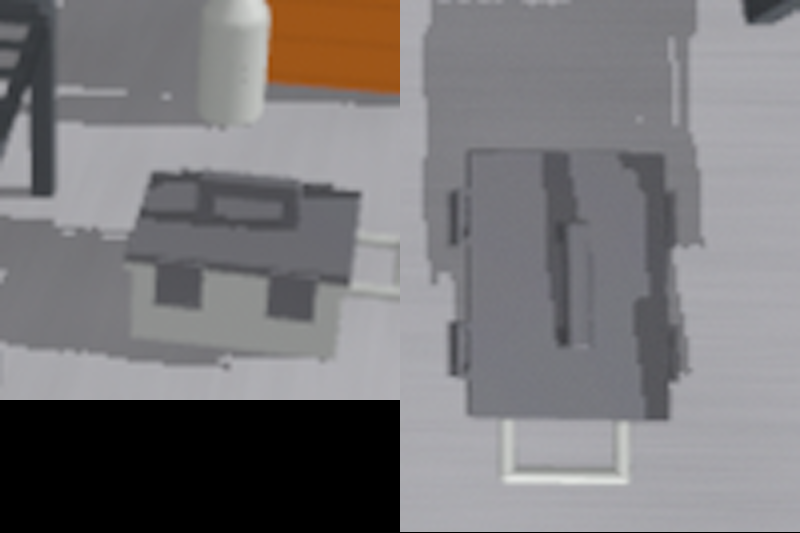

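Run:
```python
from ang import *
np.set_printoptions(precision=1,suppress=True)
s=load('side');t=load('top')
tp=lambda x,y:(360+(x-400)/4-.4,185+y/4-.4)
C,yaw=pose(t,[tp(468,151),tp(664,151),tp(670,418),tp(467,417)]);print(C,np.degrees(yaw),'bar',plane(t,*tp(566,477),52),W(C,yaw,-115,0,52))
q=lambda P:((proj(t,P)+.4-[360,185])*4+[400,0])
for n,x,sg in(('BL',40,1),('FL',-40,1),('BR',40,-1),('FR',-40,-1)):
    for th in (0,.1,.2,.4):
        y=62+4*np.cos(th)+34*np.sin(th);z=75-34*np.cos(th)+4*np.sin(th)
        y2=62+4*np.cos(th);z2=75+4*np.sin(th)
        print(n,th,'tip',q(W(C,yaw,x,sg*y,z)),'hinge-top',q(W(C,yaw,x,sg*y2,z2)),'lid edge',q(W(C,yaw,x,sg*60,80)))
im=cv2.resize(t['frame'][225:290,415:440],None,fx=9,fy=9,interpolation=cv2.INTER_NEAREST)
cv2.imwrite('pics/z6.png',cv2.convertScaleAbs(im,alpha=1.4,beta=-40))
print(t['frame'][225:285:4,424:436,1])
```

```text
[ 514.6 -197.8   80. ] -0.3288617127687033 bar [ 397.9 -200.3   52. ] [ 399.6 -197.2   52. ]
BL 0 tip [450.2 217.2] hinge-top [456.4 214.6] lid edge [467.3 214.4]
BL 0.1 tip [444.9 217. ] hinge-top [456.5 214.6] lid edge [467.3 214.4]
BL 0.2 tip [439.8 216.9] hinge-top [456.7 214.5] lid edge [467.3 214.4]
BL 0.4 tip [430.3 216.5] hinge-top [457.2 214.5] lid edge [467.3 214.4]
FL 0 tip [450.2 346.5] hinge-top [456.4 348.2] lid edge [467.4 348.7]
FL 0.1 tip [444.8 346.5] hinge-top [456.5 348.3] lid edge [467.4 348.7]
FL 0.2 tip [439.7 346.4] hinge-top [456.7 348.3] lid edge [467.4 348.7]
FL 0.4 tip [430.  346.4] hinge-top [457.2 348.3] lid edge [467.4 348.7]
BR 0 tip [660.9 220.6] hinge-top [674.  218.2] lid edge [666.  217.6]
BR 0.1 tip [666.5 220.7] hinge-top [674.1 218.1] lid edge [666.  217.6]
BR 0.2 tip [672.1 220.7] hinge-top [674.2 218.1] lid edge [666.  217.6]
BR 0.4 tip [683.2 220.6] hinge-top [674.1 218. ] lid edge [666.  217.6]
FR 0 tip [663.2 350.1] hinge-top [676.4 351.9] lid edge [668.4 352. ]
FR 0.1 tip [668.8 350.2] hinge-top [676.6 352. ] lid edge [668.4 352. ]
FR 0.2 
[... 202 characters left out ...]
127 125 126 124 125 124 124 125 155]
 [ 87  85  89  92 100 118 126 125 125 124 124 154]
 [ 86  85  79  83  99 119 126 126 126 125 126 157]
 [ 85  86  83  83  93 115 125 123 124 123 124 155]
 [ 85  83  84  86  90 114 124 125 123 125 124 124]
 [ 86  85  93 114 153 165 164 165 165 164 164 164]
 [ 87  88  96 117 125 155 167 168 166 168 168 167]
 [ 86  86 105 121 126 156 167 169 168 168 168 168]
 [ 86  86  91 114 123 124 154 166 166 167 166 165]
 [ 88  88  90 110 123 124 125 158 167 167 168 168]
 [ 88  87  85  79  85 104 120 132 157 166 165 166]
 [ 88  89  89  83  90  96 118 125 156 166 167 166]
 [ 87  88  87  79  89  97 119 125 132 159 167 167]
 [ 86  87  87 145 162 161 165 165 166 167 167 166]]
```

View pics/z6.png

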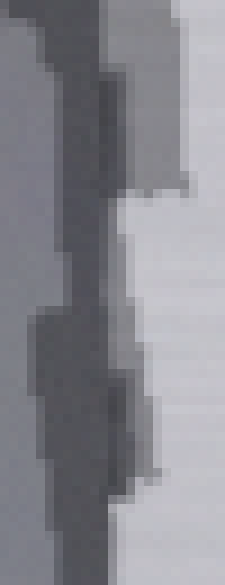

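The left clips still match home (edge 450 px, predicted 450). The right clips show only as slivers (edges ~676 and ~679 px, predicted 674 and 676), which allows up to ~0.2 rad, so I'll give that side one firmer stroke.

```bash
python3 -m pendant '[{"tx":0.03,"ty":0,"tz":0,"ax":0,"ay":0,"az":0},{"tx":0.07,"ty":0,"tz":0,"ax":0,"ay":0,"az":0},{"tx":0.11,"ty":0,"tz":0,"ax":0,"ay":0,"az":0},{"tx":0.15,"ty":0,"tz":0,"ax":0,"ay":0,"az":0},{"tx":0.185,"ty":0,"tz":0,"ax":0,"ay":0,"az":0}]' 0.25
python3 -m pendant '[{"tx":0.025,"ty":0,"tz":0.02,"ax":0,"ay":0,"az":0},{"tx":0.036,"ty":0,"tz":0.05,"ax":0,"ay":0,"az":0},{"tx":0.036,"ty":0,"tz":0.08,"ax":0,"ay":0,"az":0},{"tx":0.036,"ty":0,"tz":0.11,"ax":0,"ay":0,"az":0},{"tx":0.036,"ty":0,"tz":0.12,"ax":0,"ay":0,"az":0}]';python3 -m pendant '[{"tx":0,"ty":0,"tz":0,"ax":0,"ay":0,"az":0}]'; python3 plan.py 514 -297 42 0
```

```text
time_s: 12.43
ee_pos: [484.6, -307.6, 346.0]
orientation: [-3.141, -0.015, -0.002]
contact_force: [-0.5, -0.9, 0.3]
finger_gap: 70.3
time_s: 12.85
ee_pos: [517.1, -306.0, 221.0]
orientation: [-3.136, -0.016, 0.009]
contact_force: [-0.8, -0.2, -0.5]
finger_gap: 69.4
time_s: 12.93
ee_pos: [516.8, -306.5, 222.8]
orientation: [-3.137, -0.015, 0.008]
contact_force: [-0.5, 0.6, -0.6]
finger_gap: 69.5
t 12.93 tip [ 515.9 -305.6   36.8] psi 0.6 F [-0.5  0.6 -0.6] gap 69.5
shift m [-0.0027 -0.0096 -0.0051] rot [-0.005   0.0051  0.0098] rows>= 1.0
```

```bash
python3 -m pendant '[{"tx":-0.003,"ty":-0.006,"tz":-0.006,"ax":0,"ay":0,"az":-0.01},{"tx":-0.003,"ty":-0.009,"tz":-0.006,"ax":0,"ay":0,"az":-0.01},{"tx":-0.003,"ty":-0.009,"tz":-0.006,"ax":0,"ay":0,"az":-0.01},{"tx":-0.003,"ty":-0.044,"tz":-0.006,"ax":0,"ay":0,"az":-0.01}]'; python3 -m pendant '[{"tx":0,"ty":0,"tz":0,"ax":0,"ay":0,"az":0}]'; python3 -m pendant '[{"tx":0,"ty":0,"tz":0,"ax":0,"ay":0,"az":0}]'
python3 -m pendant '[{"tx":0,"ty":0.025,"tz":0,"ax":0,"ay":0,"az":0},{"tx":0,"ty":0.045,"tz":-0.03,"ax":0,"ay":0,"az":0},{"tx":-0.03,"ty":0.045,"tz":-0.06,"ax":0,"ay":0,"az":0},{"tx":-0.065,"ty":0.04,"tz":-0.08,"ax":0,"ay":0,"az":0},{"tx":-0.1,"ty":0.03,"tz":-0.1,"ax":0,"ay":0,"az":0}]' 0
python3 -m pendant '[{"tx":-0.04,"ty":0,"tz":-0.01,"ax":0,"ay":0,"az":0},{"tx":-0.08,"ty":0,"tz":-0.02,"ax":0,"ay":0,"az":0},{"tx":-0.11,"ty":0,"tz":-0.02,"ax":0,"ay":0,"az":0},{"tx":-0.12,"ty":0,"tz":-0.02,"ax":0,"ay":0,"az":0}]'
python3 - <<'E'
from h import *
s=snap('side')['frame'];t=snap('top')['frame']
c=np.zeros((533,800,3),np.uint8)
c[:400,:400]=cv2.resize(s[110:210,310:410],(400,400),interpolation=cv2.INTER_CUBIC);c[:532,400:]=cv2.resize(t[185:318,350:450],(400,532),interpolation=cv2.INTER_CUBIC)
cv2.imwrite('pics/z7.png',c)
E
```

```text
time_s: 13.27
ee_pos: [514.6, -268.9, 235.8]
orientation: [3.132, 0.024, 0.012]
contact_force: [12.8, -45.0, 7.2]
finger_gap: 69.7
time_s: 13.35
ee_pos: [513.4, -261.3, 234.9]
orientation: [3.141, 0.031, 0.004]
contact_force: [-0.2, 0.7, 0.0]
finger_gap: 69.7
time_s: 13.43
ee_pos: [513.4, -263.4, 234.6]
orientation: [3.14, 0.033, 0.003]
contact_force: [0.0, -0.3, 0.2]
finger_gap: 69.6
time_s: 13.85
ee_pos: [412.8, -298.0, 334.7]
orientation: [3.139, 0.029, 0.003]
contact_force: [-0.2, -0.3, 0.3]
finger_gap: 92.3
time_s: 14.18
ee_pos: [290.6, -298.4, 354.2]
orientation: [3.139, 0.026, -0.0]
contact_force: [0.1, 1.0, -0.9]
finger_gap: 93.0
```

View pics/z7.png

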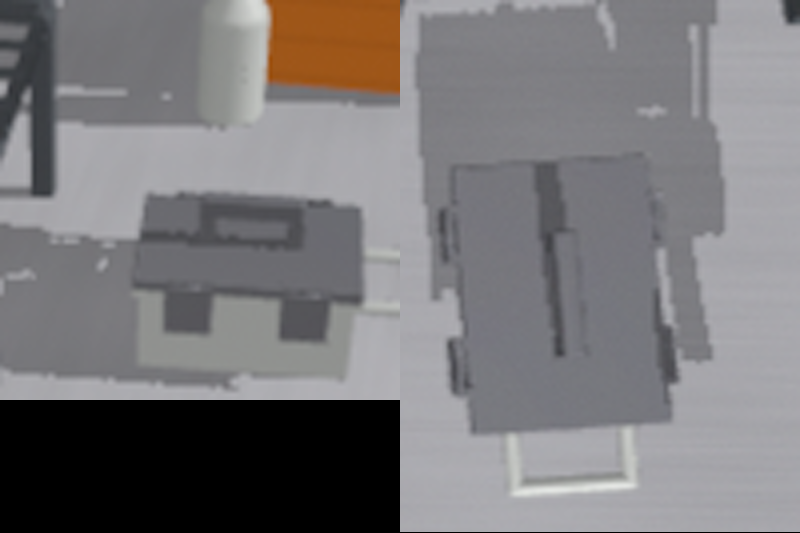

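The stroke ended with a 45 N spike, a solid contact. Nothing sticks out on either side: slivers of ~2 px on the right, and left edges as when home. Box is now yawed ~4°, bar end at crop (572,490). Next I'll work out the handle grasp.

```bash
python3 - <<'E'
from ang import *
np.set_printoptions(precision=1,suppress=True)
s=load('side');t=load('top')
tp=lambda x,y:(350+(x-400)/4-.4,185+y/4-.4)
sp=lambda x,y:(310+x/4-.4,110+y/4-.4)
C,yaw=pose(t,[tp(455,167),tp(645,155),tp(670,420),tp(473,432)]);print(C,np.degrees(yaw),'bar',plane(t,*tp(572,488),52),W(C,yaw,-115,0,52))
q=lambda P:((proj(t,P)+.4-[350,185])*4+[400,0])
for n,x,sg in(('BL',40,1),('FL',-40,1),('BR',40,-1),('FR',-40,-1)):
    for th in (0,.2):
        y=62+4*np.cos(th)+34*np.sin(th);z=75-34*np.cos(th)+4*np.sin(th)
        print(n,th,'tip',q(W(C,yaw,x,sg*y,z)),'hinge',q(W(C,yaw,x,sg*66,75)))
print('handle tri',tri(ray(t,*tp(569,293)),ray(s,*sp(252,207))),'on z116',plane(t,*tp(569,293),116))
E
python3 plan.py 514 -185 150 94
```

```text
[ 508.8 -169.8   80. ] 4.043471435422818 bar [ 391.2 -179.6   52. ] [ 394.1 -177.9   52. ]
BL 0 tip [440.9 234.1] hinge [445.5 232.1]
BL 0.2 tip [430.5 234.7] hinge [445.5 232.1]
FL 0 tip [450.2 363.7] hinge [455.1 365.9]
FL 0.2 tip [439.6 364.4] hinge [455.1 365.9]
BR 0 tip [651.1 221.5] hinge [662.5 219.1]
BR 0.2 tip [662.2 220.8] hinge [662.5 219.1]
FR 0 tip [662.6 350.8] hinge [674.6 352.6]
FR 0.2 tip [673.9 350.2] hinge [674.6 352.6]
handle tri (array([ 508.4, -170.6,  106.4]), np.float64(0.2678451438891869)) on z116 [ 508.2 -169.1  116. ]
t 14.28 tip [ 292.6 -299.2  167.7] psi 0.9 F [ 0.3 -0.1 -0.7] gap 92.9
shift m [ 0.2233 -0.1104  0.0177] rot [ 0.0022  0.0008 -1.6252] rows>= 14.0
```

```bash
python3 -m pendant '[{"tx":0.02,"ty":-0.01,"tz":0,"ax":0,"ay":0,"az":0.11},{"tx":0.04,"ty":-0.02,"tz":0,"ax":0,"ay":0,"az":0.23},{"tx":0.06,"ty":-0.03,"tz":0,"ax":0,"ay":0,"az":0.35},{"tx":0.08,"ty":-0.04,"tz":0,"ax":0,"ay":0,"az":0.47},{"tx":0.1,"ty":-0.05,"tz":0,"ax":0,"ay":0,"az":0.58}]' 0.3
python3 -m pendant '[{"tx":0,"ty":0,"tz":0,"ax":0,"ay":0,"az":0.12},{"tx":0,"ty":0,"tz":0,"ax":0,"ay":0,"az":0.24},{"tx":0,"ty":0,"tz":0,"ax":0,"ay":0,"az":0.36},{"tx":0,"ty":0,"tz":0,"ax":0,"ay":0,"az":0.48},{"tx":0,"ty":0,"tz":0,"ax":0,"ay":0,"az":0.6}]'
python3 -m pendant '[{"tx":0,"ty":0,"tz":0,"ax":0,"ay":0,"az":0.12},{"tx":0,"ty":0,"tz":0,"ax":0,"ay":0,"az":0.24},{"tx":0,"ty":0,"tz":0,"ax":0,"ay":0,"az":0.337},{"tx":0,"ty":0,"tz":0,"ax":0,"ay":0,"az":0.337}]'
python3 plan.py 508.5 -170 135 -86
```

```text
time_s: 14.7
ee_pos: [395.3, -245.8, 352.7]
orientation: [-3.016, 0.878, -0.001]
contact_force: [0.9, -0.7, -0.3]
finger_gap: 66.7
time_s: 15.12
ee_pos: [394.6, -246.2, 352.5]
orientation: [-2.622, 1.729, -0.001]
contact_force: [0.3, -0.2, 0.6]
finger_gap: 65.4
time_s: 15.45
ee_pos: [394.4, -246.3, 352.6]
orientation: [-2.298, 2.142, -0.001]
contact_force: [0.3, -0.0, 0.1]
finger_gap: 65.2
t 15.45 tip [ 394.5 -246.3  166.6] psi -86.0 F [ 0.3 -0.   0.1] gap 65.2
shift m [-0.0681 -0.1192  0.0317] rot [-0.0006  0.0001  0.0004] rows>= 4.0
```

```bash
python3 -m pendant '[{"tx":-0.014,"ty":-0.024,"tz":0,"ax":0,"ay":0,"az":0},{"tx":-0.03,"ty":-0.055,"tz":0,"ax":0,"ay":0,"az":0},{"tx":-0.05,"ty":-0.09,"tz":0,"ax":0,"ay":0,"az":0},{"tx":-0.063,"ty":-0.11,"tz":0.01,"ax":0,"ay":0,"az":0},{"tx":-0.068,"ty":-0.119,"tz":0.03,"ax":0,"ay":0,"az":0}]'; python3 -m pendant '[{"tx":0,"ty":0,"tz":0,"ax":0,"ay":0,"az":0},{"tx":0,"ty":0,"tz":0,"ax":0,"ay":0,"az":0},{"tx":0,"ty":0,"tz":0,"ax":0,"ay":0,"az":0}]'; python3 plan.py 508.5 -170 90 -86
```

```text
time_s: 15.87
ee_pos: [510.8, -167.8, 324.4]
orientation: [-2.305, 2.13, -0.009]
contact_force: [0.4, -0.7, -0.4]
finger_gap: 65.0
time_s: 16.12
ee_pos: [506.7, -169.8, 322.9]
orientation: [2.302, -2.137, -0.001]
contact_force: [-0.1, 0.2, -0.3]
finger_gap: 65.4
t 16.12 tip [ 506.7 -169.8  136.9] psi -85.7 F [-0.1  0.2 -0.3] gap 65.4
shift m [ 0.0003 -0.0018  0.0469] rot [0.0005 0.0001 0.0048] rows>= 2.0
```

Descend astride the handle, close, then a small test lift.

```bash
python3 -m pendant '[{"tx":0,"ty":-0.002,"tz":0.012,"ax":0,"ay":0,"az":0.005},{"tx":0,"ty":-0.002,"tz":0.025,"ax":0,"ay":0,"az":0.005},{"tx":0,"ty":-0.002,"tz":0.036,"ax":0,"ay":0,"az":0.005},{"tx":0,"ty":-0.002,"tz":0.043,"ax":0,"ay":0,"az":0.005},{"tx":0,"ty":-0.002,"tz":0.046,"ax":0,"ay":0,"az":0.005}]'
python3 -m pendant '[{"tx":0,"ty":0,"tz":0,"ax":0,"ay":0,"az":0},{"tx":0,"ty":0,"tz":0,"ax":0,"ay":0,"az":0},{"tx":0,"ty":0,"tz":0,"ax":0,"ay":0,"az":0},{"tx":0,"ty":0,"tz":0,"ax":0,"ay":0,"az":0},{"tx":0,"ty":0,"tz":0,"ax":0,"ay":0,"az":0}]' 1
python3 -m pendant '[{"tx":0,"ty":0,"tz":0,"ax":0,"ay":0,"az":0},{"tx":0,"ty":0,"tz":0,"ax":0,"ay":0,"az":0},{"tx":0,"ty":0,"tz":0,"ax":0,"ay":0,"az":0},{"tx":0,"ty":0,"tz":0,"ax":0,"ay":0,"az":0},{"tx":0,"ty":0,"tz":0,"ax":0,"ay":0,"az":0}]' 1
python3 -m pendant '[{"tx":0,"ty":0,"tz":-0.001,"ax":0,"ay":0,"az":0},{"tx":0,"ty":0,"tz":-0.003,"ax":0,"ay":0,"az":0},{"tx":0,"ty":0,"tz":-0.004,"ax":0,"ay":0,"az":0},{"tx":0,"ty":0,"tz":-0.005,"ax":0,"ay":0,"az":0},{"tx":0,"ty":0,"tz":-0.005,"ax":0,"ay":0,"az":0}]'
python3 plan.py 508.5 -170 90 -86
```

```text
time_s: 16.53
ee_pos: [508.0, -170.2, 276.7]
orientation: [2.295, -2.146, -0.0]
contact_force: [0.3, 0.4, -0.5]
finger_gap: 65.1
time_s: 16.95
ee_pos: [508.6, -169.6, 277.3]
orientation: [-2.295, 2.145, -0.002]
contact_force: [-0.5, -0.3, -0.3]
finger_gap: 36.0
time_s: 17.37
ee_pos: [508.5, -169.4, 276.8]
orientation: [-2.296, 2.145, 0.0]
contact_force: [0.0, 1.3, 0.8]
finger_gap: 13.6
time_s: 17.78
ee_pos: [508.3, -169.4, 281.4]
orientation: [2.295, -2.145, -0.002]
contact_force: [-0.2, 0.2, -6.3]
finger_gap: 13.3
t 17.78 tip [ 508.1 -169.3   95.4] psi -86.1 F [-0.2  0.2 -6.3] gap 13.3
shift m [ 0.0006 -0.0002  0.0054] rot [ 0.0008  0.0006 -0.0021] rows>= 1.0
```

6.3 N is carried, more than the lid's 2.5 N, so the clips hold. I'll lift, move back from the rack, and turn half round so the side camera sees the right clips.

```bash
python3 -m pendant '[{"tx":0,"ty":0,"tz":-0.01,"ax":0,"ay":0,"az":0},{"tx":0,"ty":0,"tz":-0.025,"ax":0,"ay":0,"az":0},{"tx":0,"ty":0.005,"tz":-0.045,"ax":0,"ay":0,"az":0},{"tx":-0.005,"ty":0.015,"tz":-0.065,"ax":0,"ay":0,"az":0},{"tx":-0.015,"ty":0.025,"tz":-0.085,"ax":0,"ay":0,"az":0}]'
python3 -m pendant '[{"tx":-0.015,"ty":0.01,"tz":-0.015,"ax":0,"ay":0,"az":-0.03},{"tx":-0.035,"ty":0.018,"tz":-0.025,"ax":0,"ay":0,"az":-0.1},{"tx":-0.055,"ty":0.02,"tz":-0.03,"ax":0,"ay":0,"az":-0.2},{"tx":-0.075,"ty":0.02,"tz":-0.03,"ax":0,"ay":0,"az":-0.31},{"tx":-0.09,"ty":0.02,"tz":-0.03,"ax":0,"ay":0,"az":-0.42}]'
python3 -m pendant '[{"tx":0,"ty":0,"tz":0,"ax":0,"ay":0,"az":-0.12},{"tx":0,"ty":0,"tz":0,"ax":0,"ay":0,"az":-0.24},{"tx":0,"ty":0,"tz":0,"ax":0,"ay":0,"az":-0.36},{"tx":0,"ty":0,"tz":0,"ax":0,"ay":0,"az":-0.48},{"tx":0,"ty":0,"tz":0,"ax":0,"ay":0,"az":-0.6}]'
python3 -m pendant '[{"tx":0,"ty":0,"tz":0,"ax":0,"ay":0,"az":-0.12},{"tx":0,"ty":0,"tz":0,"ax":0,"ay":0,"az":-0.24},{"tx":0,"ty":0,"tz":0,"ax":0,"ay":0,"az":-0.36},{"tx":0,"ty":0,"tz":0,"ax":0,"ay":0,"az":-0.48},{"tx":0,"ty":0,"tz":0,"ax":0,"ay":0,"az":-0.6}]'
python3 -m pendant '[{"tx":0,"ty":0,"tz":0,"ax":0,"ay":0,"az":-0.12},{"tx":0,"ty":0,"tz":0,"ax":0,"ay":0,"az":-0.24},{"tx":0,"ty":0,"tz":0,"ax":0,"ay":0,"az":-0.36},{"tx":0,"ty":0,"tz":0,"ax":0,"ay":0,"az":-0.48},{"tx":0,"ty":0,"tz":0,"ax":0,"ay":0,"az":-0.6}]'
python3 -m pendant '[{"tx":0,"ty":0,"tz":0,"ax":0,"ay":0,"az":-0.12},{"tx":0,"ty":0,"tz":0,"ax":0,"ay":0,"az":-0.24},{"tx":0,"ty":0,"tz":0,"ax":0,"ay":0,"az":-0.36},{"tx":0,"ty":0,"tz":0,"ax":0,"ay":0,"az":-0.48},{"tx":0,"ty":0,"tz":0,"ax":0,"ay":0,"az":-0.6}]'
python3 -m pendant '[{"tx":0,"ty":0,"tz":0,"ax":0,"ay":0,"az":-0.12},{"tx":0,"ty":0,"tz":0,"ax":0,"ay":0,"az":-0.24},{"tx":0,"ty":0,"tz":0,"ax":0,"ay":0,"az":-0.32},{"tx":0,"ty":0,"tz":0,"ax":0,"ay":0,"az":-0.36},{"tx":0,"ty":0,"tz":0,"ax":0,"ay":0,"az":-0.37}]'
python3 plan.py 539.5 212 200 100
python3 - <<'E'
from h import *
s=snap('side')['frame']
cv2.imwrite('pics/z8.png',cv2.resize(s[60:260,280:480],(600,600),interpolation=cv2.INTER_CUBIC))
E
```

```text
time_s: 18.2
ee_pos: [482.4, -156.8, 368.0]
orientation: [2.294, -2.145, 0.001]
contact_force: [0.5, -0.3, -5.6]
finger_gap: 13.8
time_s: 18.62
ee_pos: [455.8, -66.4, 398.0]
orientation: [-2.696, 1.612, -0.002]
contact_force: [0.1, 0.5, -5.7]
finger_gap: 13.7
time_s: 19.03
ee_pos: [456.2, -67.5, 397.4]
orientation: [3.053, -0.742, 0.0]
contact_force: [0.6, 0.1, -6.4]
finger_gap: 13.6
time_s: 19.45
ee_pos: [456.2, -67.6, 397.3]
orientation: [-3.136, -0.193, -0.0]
contact_force: [0.2, 1.2, -5.1]
finger_gap: 13.5
time_s: 19.87
ee_pos: [456.2, -67.7, 397.3]
orientation: [2.939, 1.111, 0.0]
contact_force: [-0.0, -0.6, -5.8]
finger_gap: 13.9
time_s: 20.28
ee_pos: [456.2, -67.6, 397.3]
orientation: [2.479, 1.93, 0.0]
contact_force: [0.4, -0.1, -5.9]
finger_gap: 13.7
time_s: 20.7
ee_pos: [456.2, -67.6, 397.3]
orientation: [2.087, 2.348, 0.0]
contact_force: [0.1, 0.2, -5.8]
finger_gap: 13.6
t 20.7 tip [456.3 -67.6 211.3] psi 96.8 F [ 0.1  0.2 -5.8] gap 13.6
shift m [0.2679 0.1156 0.0113] rot [ 0.0002  0.0001 -0.0567] rows>= 8.0
```

View pics/z8.png

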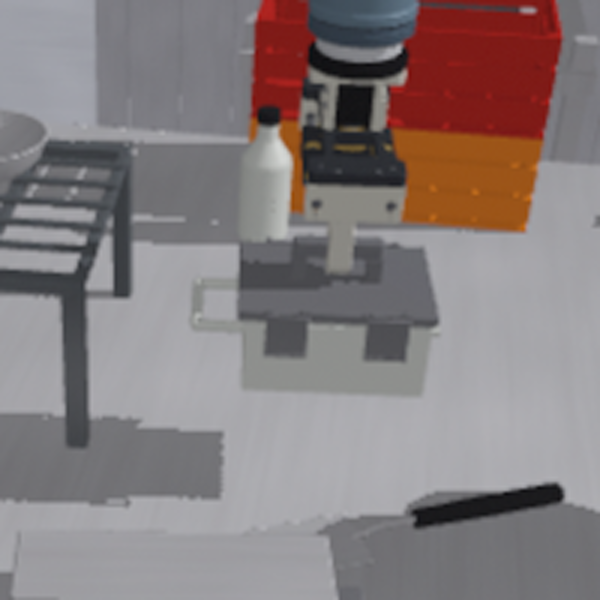

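The box hangs level (about 5.8 N) with both right-side clips flat against the wall at crop (285,338) and (386,341). I'll check their outline numerically in the top view as well.

Run:
```python
from ang import *
np.set_printoptions(precision=1,suppress=True,linewidth=200)
s=load('side');t=snap('top','top9.png')
o=bot.observe();C=np.array([456.3,-67.6]);yaw=np.radians(186.9);z0=121.3
for x in (40,-40):
  for th in (0,.1,.2,.3):
    y=62+4*np.cos(th)+34*np.sin(th);z=75-34*np.cos(th)+4*np.sin(th)
    P=W(C,yaw,x,-y,z+z0);b=(proj(s,P)-[280,60])*3
    print(x,th,'top',proj(t,P),'side crop',b,'hinge side',(proj(s,W(C,yaw,x,-66,75+z0))-[280,60])*3,'lid edge top',proj(t,W(C,yaw,x,-60,80+z0)))
f=t['frame']
for x in (53,47,27,0,-27,-47,-53):
    a=proj(t,W(C,yaw,x,-60,80+z0));u,v=np.round(a).astype(int);print(x,(u,v),f[v,u-10:u+6,1])
```

```text
40 0 top [321.1 303.1] side crop [383.8 358.9] hinge side [388.5 322.9] lid edge top [323.8 304.7]
40 0.1 top [319.6 303.3] side crop [384.2 360.6] hinge side [388.5 322.9] lid edge top [323.8 304.7]
40 0.2 top [318.1 303.5] side crop [384.7 362. ] hinge side [388.5 322.9] lid edge top [323.8 304.7]
40 0.3 top [316.6 303.7] side crop [385.1 362.9] hinge side [388.5 322.9] lid edge top [323.8 304.7]
-40 0 top [317.2 266.1] side crop [283.8 354.8] hinge side [286.5 318.9] lid edge top [319.7 266.2]
-40 0.1 top [315.7 266.3] side crop [283.9 356.5] hinge side [286.5 318.9] lid edge top [319.7 266.2]
-40 0.2 top [314.2 266.5] side crop [284.  357.8] hinge side [286.5 318.9] lid edge top [319.7 266.2]
-40 0.3 top [312.7 266.7] side crop [284.2 358.6] hinge side [286.5 318.9] lid edge top [319.7 266.2]
53 (np.int64(325), np.int64(311)) [111 111 110 109  96  66  70  99 110 110 109 111 114 112 102 100]
47 (np.int64(324), np.int64(308)) [ 91 106 110 110 111 110 101  73  72  99 110 110 111 110 111 111]
27 (np.int64(323), np.int64(298)) [ 61  57  70  84  83  88 104 109 111 110 110 100  72  64  93 109]
0 (np.int64(322), np.int64(285)) [ 63  58  61  62  61  62  76  84  69  79  88  86  99 110 109 111]
-27 (np.int64(320), np.int64(272)) [ 53  56  56  59  57  64 111 127 101  93  80  83  88  88  82  68]
-47 (np.int64(319), np.int64(263)) [157 168 168 170 169 168 169 151 117 120 110 106 120 121 120 120]
-53 (np.int64(319), np.int64(260)) [169 170 169 170 170 170 166 138 104 117 110 115 122 120 120 121]
```

Front-right clip edge reads u≈316.8 in the top view, against 317.2 predicted for home (0.2 rad would give 314). The side view bottoms also match home for both. The arm hides the back-right one in the top view. Now carry to the scale.

```bash
python3 -m pendant '[{"tx":0.01,"ty":0.004,"tz":0,"ax":0,"ay":0,"az":0},{"tx":0.03,"ty":0.012,"tz":0,"ax":0,"ay":0,"az":-0.02},{"tx":0.055,"ty":0.024,"tz":0,"ax":0,"ay":0,"az":-0.04},{"tx":0.08,"ty":0.035,"tz":0,"ax":0,"ay":0,"az":-0.057},{"tx":0.107,"ty":0.046,"tz":0,"ax":0,"ay":0,"az":-0.057}]'
python3 plan.py 539.5 212 200 100
```

```text
time_s: 21.22
ee_pos: [490.0, 45.4, 396.9]
orientation: [2.022, 2.404, 0.001]
contact_force: [0.2, 0.3, -5.7]
finger_gap: 13.6
t 21.22 tip [490.1  45.4 210.9] psi 99.9 F [ 0.2  0.3 -5.7] gap 13.6
shift m [0.1557 0.0773 0.011 ] rot [ 0.0003 -0.0002 -0.0025] rows>= 5.0
```

```bash
python3 -m pendant '[{"tx":0.027,"ty":0.013,"tz":0,"ax":0,"ay":0,"az":0},{"tx":0.054,"ty":0.027,"tz":0,"ax":0,"ay":0,"az":0},{"tx":0.081,"ty":0.04,"tz":0,"ax":0,"ay":0,"az":0},{"tx":0.108,"ty":0.053,"tz":0,"ax":0,"ay":0,"az":0},{"tx":0.13,"ty":0.064,"tz":0,"ax":0,"ay":0,"az":0}]'
python3 -m pendant '[{"tx":0.014,"ty":0.008,"tz":0,"ax":0,"ay":0,"az":0},{"tx":0.023,"ty":0.012,"tz":0,"ax":0,"ay":0,"az":0},{"tx":0.026,"ty":0.0135,"tz":0.01,"ax":0,"ay":0,"az":0},{"tx":0.026,"ty":0.0135,"tz":0.025,"ax":0,"ay":0,"az":0},{"tx":0.026,"ty":0.0135,"tz":0.035,"ax":0,"ay":0,"az":0}]'
python3 -m pendant '[{"tx":0,"ty":0,"tz":0.01,"ax":0,"ay":0,"az":0},{"tx":0,"ty":0,"tz":0.018,"ax":0,"ay":0,"az":0},{"tx":0,"ty":0,"tz":0.024,"ax":0,"ay":0,"az":0},{"tx":0,"ty":0,"tz":0.026,"ax":0,"ay":0,"az":0},{"tx":0,"ty":0,"tz":0.026,"ax":0,"ay":0,"az":0}]'
python3 plan.py 539.5 212 140 100
```

```text
time_s: 21.63
ee_pos: [530.4, 185.9, 396.7]
orientation: [-2.021, -2.404, -0.001]
contact_force: [0.5, -0.8, -5.7]
finger_gap: 13.8
time_s: 22.05
ee_pos: [538.6, 210.7, 359.9]
orientation: [-2.021, -2.404, 0.003]
contact_force: [-0.8, -0.5, -6.1]
finger_gap: 13.6
time_s: 22.47
ee_pos: [539.2, 210.5, 335.2]
orientation: [-2.021, -2.404, 0.001]
contact_force: [-0.9, 1.1, -5.3]
finger_gap: 13.8
t 22.47 tip [539.  210.5 149.2] psi 99.9 F [-0.9  1.1 -5.3] gap 13.8
shift m [0.0014 0.0006 0.0092] rot [-0.001  0.    -0.002] rows>= 1.0
```

```bash
python3 -m pendant '[{"tx":0.001,"ty":0,"tz":0.002,"ax":0,"ay":0,"az":0},{"tx":0.001,"ty":0,"tz":0.004,"ax":0,"ay":0,"az":0},{"tx":0.001,"ty":0,"tz":0.006,"ax":0,"ay":0,"az":0},{"tx":0.001,"ty":0,"tz":0.006,"ax":0,"ay":0,"az":0}]'
python3 -m pendant '[{"tx":0,"ty":0,"tz":0.001,"ax":0,"ay":0,"az":0},{"tx":0,"ty":0,"tz":0.002,"ax":0,"ay":0,"az":0}]'
python3 -m pendant '[{"tx":0,"ty":0,"tz":0.001,"ax":0,"ay":0,"az":0},{"tx":0,"ty":0,"tz":0.001,"ax":0,"ay":0,"az":0}]'
python3 plan.py 539.5 212 140 100
```

```text
time_s: 22.8
ee_pos: [539.0, 211.9, 329.6]
orientation: [-2.021, -2.405, 0.0]
contact_force: [0.1, -0.7, -5.2]
finger_gap: 13.9
time_s: 22.97
ee_pos: [539.2, 211.9, 328.2]
orientation: [2.02, 2.405, 0.001]
contact_force: [-1.4, -0.9, -2.6]
finger_gap: 13.8
time_s: 23.13
ee_pos: [539.1, 211.9, 327.1]
orientation: [2.021, 2.405, 0.001]
contact_force: [0.4, -0.4, -2.6]
finger_gap: 13.4
t 23.13 tip [539.3 211.9 141.1] psi 99.9 F [ 0.4 -0.4 -2.6] gap 13.4
shift m [0.     0.0004 0.0011] rot [ 0.0007 -0.     -0.0013] rows>= 1.0
```

```bash
python3 -m pendant '[{"tx":0,"ty":0,"tz":0.0005,"ax":0,"ay":0,"az":0},{"tx":0,"ty":0,"tz":0.001,"ax":0,"ay":0,"az":0},{"tx":0,"ty":0,"tz":0.001,"ax":0,"ay":0,"az":0}]'
python3 -m pendant '[{"tx":0,"ty":0,"tz":0.0005,"ax":0,"ay":0,"az":0},{"tx":0,"ty":0,"tz":0.0005,"ax":0,"ay":0,"az":0}]'
python3 plan.py 539.5 212 140 100
```

```text
time_s: 23.38
ee_pos: [539.1, 211.9, 326.8]
orientation: [2.02, 2.405, 0.001]
contact_force: [-2.7, -0.9, 4.4]
finger_gap: 13.2
time_s: 23.55
ee_pos: [539.0, 211.9, 326.8]
orientation: [2.02, 2.405, 0.002]
contact_force: [-3.4, -1.4, 7.9]
finger_gap: 14.3
t 23.55 tip [539.3 211.9 140.8] psi 99.9 F [-3.4 -1.4  7.9] gap 14.3
shift m [0.     0.0005 0.0008] rot [ 0.0016  0.0001 -0.0012] rows>= 1.0
```

Seated. Ease off 1 mm, release, and retreat straight up.

```bash
python3 -m pendant '[{"tx":0,"ty":0,"tz":-0.001,"ax":0,"ay":0,"az":0},{"tx":0,"ty":0,"tz":-0.001,"ax":0,"ay":0,"az":0},{"tx":0,"ty":0,"tz":-0.001,"ax":0,"ay":0,"az":0}]'
python3 -m pendant '[{"tx":0,"ty":0,"tz":0,"ax":0,"ay":0,"az":0},{"tx":0,"ty":0,"tz":0,"ax":0,"ay":0,"az":0},{"tx":0,"ty":0,"tz":0,"ax":0,"ay":0,"az":0},{"tx":0,"ty":0,"tz":0,"ax":0,"ay":0,"az":0},{"tx":0,"ty":0,"tz":0,"ax":0,"ay":0,"az":0}]' 0.4
python3 -m pendant '[{"tx":0,"ty":0,"tz":-0.005,"ax":0,"ay":0,"az":0},{"tx":0,"ty":0,"tz":-0.02,"ax":0,"ay":0,"az":0},{"tx":0,"ty":0,"tz":-0.045,"ax":0,"ay":0,"az":0},{"tx":0,"ty":0,"tz":-0.08,"ax":0,"ay":0,"az":0},{"tx":0,"ty":0,"tz":-0.11,"ax":0,"ay":0,"az":0}]'
python3 plan.py 300 -150 240 100
```

```text
time_s: 23.8
ee_pos: [539.1, 211.9, 326.8]
orientation: [2.021, 2.405, 0.001]
contact_force: [-2.4, -0.1, 5.6]
finger_gap: 13.5
time_s: 24.22
ee_pos: [539.1, 211.8, 326.0]
orientation: [-2.021, -2.405, 0.0]
contact_force: [-0.3, -0.3, -0.8]
finger_gap: 42.1
time_s: 24.63
ee_pos: [538.9, 211.8, 438.0]
orientation: [-2.021, -2.405, 0.0]
contact_force: [-0.1, 0.0, 0.7]
finger_gap: 55.6
t 24.63 tip [538.9 211.8 252. ] psi 99.9 F [-0.1  0.   0.7] gap 55.6
shift m [-0.3153 -0.2977  0.012 ] rot [-0.0002 -0.     -0.0013] rows>= 11.0
```

```bash
python3 -m pendant '[{"tx":-0.027,"ty":-0.025,"tz":0,"ax":0,"ay":0,"az":0},{"tx":-0.054,"ty":-0.051,"tz":0,"ax":0,"ay":0,"az":0},{"tx":-0.081,"ty":-0.076,"tz":0,"ax":0,"ay":0,"az":0},{"tx":-0.108,"ty":-0.102,"tz":0,"ax":0,"ay":0,"az":0},{"tx":-0.135,"ty":-0.128,"tz":0,"ax":0,"ay":0,"az":0}]'
python3 -m pendant '[{"tx":-0.027,"ty":-0.025,"tz":0,"ax":0,"ay":0,"az":0},{"tx":-0.054,"ty":-0.051,"tz":0,"ax":0,"ay":0,"az":0},{"tx":-0.081,"ty":-0.076,"tz":0,"ax":0,"ay":0,"az":0},{"tx":-0.108,"ty":-0.102,"tz":0,"ax":0,"ay":0,"az":0},{"tx":-0.135,"ty":-0.128,"tz":0,"ax":0,"ay":0,"az":0}]'
python3 -m pendant '[{"tx":-0.02,"ty":-0.02,"tz":0,"ax":0,"ay":0,"az":0},{"tx":-0.04,"ty":-0.04,"tz":0,"ax":0,"ay":0,"az":0},{"tx":-0.04,"ty":-0.04,"tz":0,"ax":0,"ay":0,"az":0},{"tx":-0.04,"ty":-0.04,"tz":0,"ax":0,"ay":0,"az":0}]'
python3 - <<'E'
from h import *
s=snap('side')['frame'];t=snap('top')['frame']
c=np.zeros((480,800,3),np.uint8)
c[:480,:400]=cv2.resize(s[180:340,260:420][:, :134],(400,480),interpolation=cv2.INTER_CUBIC)
c[:480,400:]=cv2.resize(t[170:314,176:296],(400,480),interpolation=cv2.INTER_CUBIC)
cv2.imwrite('pics/z10.png',c)
E
python3 plan.py 300 -150 240 100
```

```text
time_s: 25.05
ee_pos: [435.0, 55.9, 436.7]
orientation: [2.019, 2.405, 0.001]
contact_force: [-0.1, -0.4, 0.7]
finger_gap: 55.5
time_s: 25.47
ee_pos: [332.0, -99.0, 436.8]
orientation: [2.019, 2.405, 0.0]
contact_force: [1.6, -0.6, -0.4]
finger_gap: 55.7
time_s: 25.8
ee_pos: [300.3, -145.5, 436.7]
orientation: [2.026, 2.4, 0.0]
contact_force: [-0.6, 0.5, 0.9]
finger_gap: 55.9
t 25.9 tip [ 301.2 -144.1  250.5] psi 99.9 F [0.3 0.8 0.5] gap 56.0
shift m [-0.0056 -0.0021  0.0105] rot [ 0.0007 -0.     -0.0018] rows>= 1.0
```

View pics/z10.png

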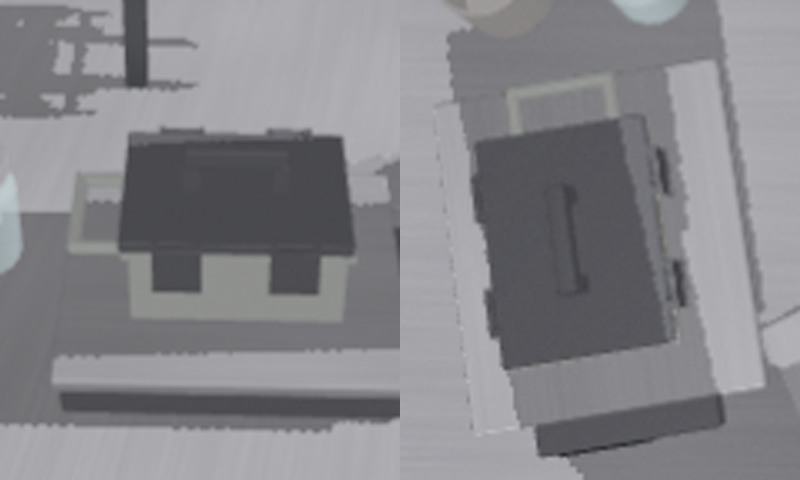

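The box stands upright on the scale, clips shut, with the lid at (475-672, 117-370) inside the platform (437-765, 60-433). Final numeric check of the centring and of the other objects.

Run:
```python
from ang import *
np.set_printoptions(precision=1,suppress=True)
s=load('side');t=load('top')
tp=lambda x,y:(176+(x-400)/3.333-.3,170+y/3.333-.3)
pc=sum(plane(t,*tp(*q),50) for q in [(437,105),(717,60),(765,385),(478,433)])/4
cs=[plane(t,*tp(*q),130) for q in [(672,342),(507,370),(475,143),(638,117)]]
C=sum(cs)/4;v=cs[0]+cs[1]-cs[2]-cs[3];yaw=np.arctan2(v[1],v[0])
print('platform',pc,'box',C,np.degrees(yaw),'nominal 539,212')
q=lambda P:((proj(t,P)+.3-[176,170])*3.333+[400,0])
for x in(40,-40):
  for sg in (1,-1):
    for th in (0,.2):
        y=62+4*np.cos(th)+34*np.sin(th);z=125-34*np.cos(th)+4*np.sin(th)
        print(x,sg,th,'tip',q(W(C,yaw,x,sg*y,z)),'hinge',q(W(C,yaw,x,sg*66,125)))
for n in('side','top'):
    a=cv2.imread(f'pics/{n}0.png');b=load(n)['frame'];m=(cv2.absdiff(a,b).max(2)>40).astype(np.uint8)
    k,_,st,_=cv2.connectedComponentsWithStats(cv2.morphologyEx(m,cv2.MORPH_OPEN,np.ones((3,3))));print(n,[tuple(r) for r in st[1:].tolist() if r[4]>40])
```

```text
platform [541.3 209.8  50. ] box [539.3 211.  130. ] -169.16041975664973 nominal 539,212
40 1 0 tip [684.1 282.8] hinge [676.7 282.3]
40 1 0.2 tip [693.  281.1] hinge [676.7 282.3]
40 -1 0 tip [502.4 315.3] hinge [488.8 316. ]
40 -1 0.2 tip [492.6 317. ] hinge [488.8 316. ]
-40 1 0 tip [666.9 173. ] hinge [659.  168.8]
-40 1 0.2 tip [675.7 171.2] hinge [659.  168.8]
-40 -1 0 tip [487.2 205.1] hinge [473.3 202. ]
-40 -1 0.2 tip [477.5 206.6] hinge [473.3 202. ]
side [(443, 0, 197, 241, 24825), (262, 104, 14, 10, 93), (372, 110, 6, 10, 43), (224, 126, 16, 24, 258), (254, 133, 10, 6, 48), (309, 139, 9, 18, 110), (255, 141, 9, 7, 60), (309, 141, 55, 40, 913), (278, 143, 28, 8, 155), (248, 158, 53, 32, 798), (603, 180, 21, 22, 199), (249, 191, 29, 12, 231), (192, 194, 113, 56, 2358), (630, 198, 10, 10, 76), (59, 208, 26, 46, 648), (254, 208, 19, 6, 76), (564, 218, 22, 22, 177), (126, 222, 104, 93, 4929), (343, 223, 32, 8, 157), (457, 228, 21, 6, 93), (377, 232, 13, 15, 156), (279, 238, 119, 60, 4446), (88, 250, 18, 20, 148), (402, 266, 60, 38, 1009), (244, 273, 12, 38, 339)]
top [(245, 0, 34, 3, 102), (176, 44, 16, 4, 51), (440, 58, 45, 17, 674), (417, 60, 15, 10, 104), (160, 62, 121, 111, 4742), (353, 63, 9, 8, 63), (367, 63, 12, 7, 78), (355, 81, 9, 9, 58), (368, 80, 13, 17, 179), (384, 80, 13, 16, 178), (271, 92, 59, 179, 7033), (455, 95, 45, 179, 3449), (403, 102, 46, 23, 727), (349, 114, 12, 23, 147), (370, 117, 13, 10, 125), (389, 117, 15, 19, 242), (325, 140, 12, 38, 237), (390, 142, 18, 35, 513), (351, 144, 14, 12, 141), (187, 146, 21, 10, 133), (410, 147, 17, 29, 392), (431, 157, 6, 12, 63), (197, 167, 22, 13, 176), (373, 167, 15, 11, 105), (373, 182, 67, 28, 1539), (362, 188, 5, 13, 57), (194, 192, 71, 106, 5783), (341, 196, 6, 14, 66), (268, 221, 8, 10, 54), (484, 223, 17, 8, 60), (527, 242, 18, 8, 104), (227, 298, 51, 58, 1277), (344, 351, 120, 49, 4266), (331, 354, 11, 30, 172), (264, 380, 80, 20, 1196)]
```

```bash
python3 -c "
from station import bot
o=bot.observe();print(o['time_s'],o['contact_force'],o['finger_gap']);print(bot.close_job())"
```

```text
25.9 [0.28812866 0.75417703 0.5303116 ] 56.02048736109467
the job is handed in; nothing more can be done
None
```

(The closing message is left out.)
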